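# Hang the bottle caddy on the slat rack and put the mustard back

## Robot

A 6-joint arm with a two-finger parallel gripper is mounted at the origin on a cart in front of the work surface, level with it; the furniture and walls round the work are solid. World frame = base frame: x ahead of the robot, y to its left, z up, the work surface at z = 0. Lengths are in m, angles in degrees, forces in N, time in s.
With the tool pointing down it reaches from about 0.375 to 0.9 m from the base axis. Payload 3.1 kg.
Tool frame: the origin (TCP) lies midway between the tips of the shut fingers; the grasp point (between the pads) lies 19 mm behind it; z points along the fingers, y is the line along which they close (so a half turn about z gives the same grasp; the last joint's range is limited). The gripper opens to 87 mm and grips with 3 to 60 N. Pads are 19 mm wide; open, the fingers measure 117 mm over their backs; the gripper's body (75 mm by 190 mm) begins 51 mm behind the grasp point.
Start: joints at [65.346, 30.224, 82.088, -0, 67.689, -10.227], TCP at [0.156, 0.605, 0.223] pointing down, gripper open.
Joint ranges: [-176.69, 176.69], [-43.24, 126.21], [12.49, 139.97], [-82, 262], [0, 151.66], [-163.58, 163.58]. Speed limits (degrees/s): [159.86, 159.86, 180, 180, 180, 180].

## Interface

Orientations are given as a 3x3 rotation matrix whose columns are the frame's x, y, z axes.
In Python, from rig import read_state, optics, bot gives the robot as it stands. The module is installed in compiled form; this text tells all that it offers.
- The arm moves only by the tool send_rows, never from a script. Its argument "commands" is a list of rows, each a list of 7 numbers: the turn, a rotation vector about the tool's x, y, z in units of 5 degrees (1.0 is 5 degrees), then the shift along the tool's x, y, z in units of 30 mm (1.0 is 30 mm), then the opening, from 0 (shut) to 1 (fully open). In form: [[rx, ry, rz, tx, ty, tz, gripper], ...]. A call has 1 to 20 rows; each row is the pose to reach, as a shift and turn from the pose commanded when the call began, along the tool's axes at that moment; what a row does not reach only later rows make up. A row lasts 1/12 s, in which the tool goes at most 41.7 mm and 7.16 degrees, less where a joint would pass 70% of its speed; a pose out of reach is approached as far as the arm can. A call with a gripper value outside its range is refused whole. The fingers move at their own pace and stop on an object; the grip force is fixed at half the most. Time passes only in rows, so rows that repeat a pose let the fingers close. It gives the time, the measured TCP pose, the force, the opening and the grip force at its end, in the units of the state.
- read_state(): the state, without advancing time (a new reading comes with each control period).
- optics.capture(name): name is "scene" or "top"; returns a dict with "image" (480x640x3 uint8, blue, green, red), "intrinsics" (3x3 intrinsics, pixels), "extrinsics" (4x4, takes a point from world to camera coordinates). Camera axes: x right, y down, z forward; pixel columns grow to the right and rows downward; lengths in m; the calibration is good to about 2 mm. A picture is of the moment at which its call begins. There is no depth.
- bot.hand_in(): hands the job in; it is judged then, once.
The state is a dict: "time_s": time; "joint_positions": joint angles; "qvel": joint speeds; "tau": joint torques, N m; "position": TCP position; "tcp_rot": TCP orientation; "force": force on the tool from outside, world axes, zero at the start; "moment": the same for the moment, N m; "opening": opening from 0.0 (shut) to 1.0 (fully open); "grasp_force": force on a finger pad.
Only numpy, scipy, OpenCV 4.12 (cv2) and the standard library are available. Lean on these libraries where they do the work, as an engineer would, in place of code of your own. Each camera call takes 0.05 s, during which the arm holds its last target. There are 200 camera calls.

## Task

Hang the loose steel bottle caddy in the top groove of the slat rack (its slat panel may be clamped a little higher or lower), in the free stretch to the right of the caddy that already hangs there: lift its front, work its upturned hook up behind the groove's upper edge, swing the front down and press it home until the lower bead snaps in behind the sprung roller and the caddy hangs level, its back flat against the rack. Then stand the yellow mustard bottle upright in it. Leave the other bottles and the kitchen timer where they stand.

Things in the scene. Friction and masses are not known exactly. Their poses are not given: they have to be found in the camera images.
- caddy: Loose open steel tub with a black pull tab, 0.32 kg (varies), upright on the bench, tab towards the robot. Origin: foot of the back plate's rear face, mid-width; x to the back, y left, z up. Tub x -76 to 0, y -63 to 63 mm, 3 mm walls and floor, 52 high, back plate 74 (inside 70 x 120). Centre of mass near x -36, z 36.
- caddy_grip (a point): Middle of the caddy's black tab, to grip: caddy frame x -90, y 0, z 70 mm. Tab 60 wide (y), 10 thick, 43 long; it rises from the front rim (x -76, z 50) leaning 35 degrees from vertical to the robot (root to tip: x -0.574, z 0.819), so fingers closing on its two broad faces point along it, down and forward. Axes as caddy.
- caddy_hook (a point): Root of the caddy's hook: rear face of the back plate, underside of the web, mid-width (caddy frame x 0, y 0, z 70 mm); axes as caddy. The web is 100 mm wide (y), 4 thick and runs 11 back; there the tongue turns up. Hung home, this point rests on the lower front edge of the rack's top groove (up to 40 mm to either side of mid-stretch is as good).
- caddy_tongue (a point): Round top of the caddy's upturned tongue (caddy frame x 9, y 0, z 99 mm). The tongue is 4 mm thick (x 7 to 11), 100 wide, its top 29 mm over the web's underside: taller than the groove. Axes as caddy. Mind the shelf's fixed steel post (21 mm thick, 515 tall) that stands behind the loose caddy at x 0.65, y -0.35 m.
- caddy_foot (a point): Rear face of the caddy's back plate at the height of the latch bead (caddy frame x 0, y 0, z 15 mm). The bead is a round bar along y, radius 5, 92 long, centred 14 mm behind this point on a 4 mm web. Hung home, this point lies in the plane of the rack's face. Axes as caddy.
- rack_seat (a point): Middle of the free stretch of the rack's face, 150 mm over the bench; x square into the rack, y left, z up. The top groove's lower front edge is here OR UP TO 15 mm HIGHER OR LOWER: the slat panel is clamped to its fixed posts at any height, which is not measured; feel or look for it. A hung caddy is centred 200 mm left; the groove ends, closed, 100 mm right.
- rack_top (a point): Flat top of the slat panel (34 mm deep, here mid-depth), if it is clamped at mid-height; it shifts with the panel, and is always 59 mm above the top groove's lower edge, so touching it tells the groove's height. The panel is rigid, 400 mm long, closed on top and at its ends. Axes as rack_seat.
- rack_path (a point): 5 mm before, 12 mm over rack_seat; axes alike. Groove open 20 mm high, lips 5 thick, hollow 30 deep. Tongue enters only with front lifted 32 degrees or more. caddy_hook from the groove's lower edge (x,z mm) at 40 degrees: (-30,-4) (-20,-1) (-16,2) (-12,6) (-8,10) (-5,12), 3 mm play; then (-6.5,7.5) at 28, (-4.5,6) at 20, (-2.5,4) at 12, (-1.5,2) at 4.
- rack_roller (a point): Centre of a grey roller, radius 6, 170 long along y, 7 mm behind the face, always 63.5 under the groove's lower edge (shown for mid-height), in the lower slot (34 high); axes as rack_seat. It springs down: 14 N, then 2 N per mm, 6 mm travel. The bead stops on it 9 to 15 degrees before level and is pressed over it (5 to 10 N down on the tab).
- mustard_bottle: Yellow mustard squeeze bottle with a cone cap, standing upright, 0.25 kg; body 56 mm across and 146 mm tall, 199 mm with the cap. Origin: centre of its underside, z up. On the way to the caddy mind the fixed bottles in the hung caddy beside it, whose tips stand up to 300 mm over the bench.
- pepper_bottle: Dark grey squeeze bottle, 55 mm across, 198 mm tall, standing upright; stays where it is. Origin: centre of its underside. The three bottles on the bench change places from start to start, 100 mm or more apart.
- chilli_bottle: Red squeeze bottle, 57 mm across, 193 mm tall, standing upright; stays where it is. Origin: centre of its underside.
- timer: Red and white kitchen timer, 56 mm across, 37 mm high, on the bench in front; stays where it is. Origin: centre of its underside.
There are look-alikes about, which are no part of the job. Leave any purple look-alike of the caddy alone.

How it is judged:
By the outcome, as a careful person would: the job done as asked, in the order asked, and still so for the second after the job is handed in, with the robot touching nothing.
It also fails if it takes over 72 s, if anything falls off the work surface, if the arm or the gripper's body presses on something with over 40 N, if the wrist force passes 120 N, or if a joint passes its speed limit or range.

## Working session

There is one attempt and no reset: what is moved stays moved. The work goes in short steps, Python scripts to look and compute and a tool call to move; the robot and the scene stay as the last step left them, time stands still between calls to the robot, and variables do not carry over. Pictures are saved under pics/ and viewed, at most 10 in all, crops included, and the job is handed in when it is done.

Besides the shell and the picture viewer there is one more tool, called after "Request:" by a JSON object that holds its "name" and its "arguments", one argument or row to a line. send_rows: Moves the arm, as the interface text tells. Its arguments: {"type":"object","properties":{"commands":{"type":"array","items":{"type":"array","items":{"type":"number"}}}},"required":["commands"]}

```bash
mkdir -p pics; python3 - <<'E'
from rig import read_state, optics, bot
import cv2,numpy as np
np.set_printoptions(precision=4,suppress=True)
s=read_state();print(s)
for n in("scene","top"):
    c=optics.capture(n);cv2.imwrite(f"pics/{n}0.png",c["image"]);print(c["intrinsics"],c["extrinsics"])
    np.savez(f"{n}.npz",K=c["intrinsics"],E=c["extrinsics"])
E
```

```text
{'time_s': 0.0, 'joint_positions': array([ 65.3467,  30.2779,  82.1576,   0.0001,  67.6882, -10.2271]), 'qvel': array([ 0.0707,  0.1122,  0.0201, -0.0483,  0.0509,  0.0326]), 'tau': array([  0.0007, -44.005 , -17.6593,   0.0635,   0.058 ,  -0.0002]), 'position': array([0.1554, 0.6046, 0.2216]), 'tcp_rot': array([[-0.9685,  0.2491, -0.0009],
       [ 0.2491,  0.9685, -0.002 ],
       [ 0.0004, -0.0021, -1.    ]]), 'force': array([ 0.5358, -0.0252,  0.129 ]), 'moment': array([-0.029 , -0.0208,  0.0334]), 'grasp_force': 0.0, 'opening': 1.002154050485056}
[[624.5224   0.     313.9171]
 [  0.     624.5224 241.2452]
 [  0.       0.       1.    ]] [[ 0.912  -0.4099  0.0165 -0.4737]
 [-0.2474 -0.5817 -0.7749  0.2778]
 [ 0.3272  0.7026 -0.6319  1.3624]
 [ 0.      0.      0.      1.    ]]
[[469.437    0.     315.9861]
 [  0.     469.437  232.2515]
 [  0.       0.       1.    ]] [[ 0.4048 -0.9144 -0.0075 -0.1799]
 [-0.8832 -0.3888 -0.2624  0.5407]
 [ 0.237   0.1128 -0.9649  1.165 ]
 [ 0.      0.      0.      1.    ]]
```

View pics/scene0.png

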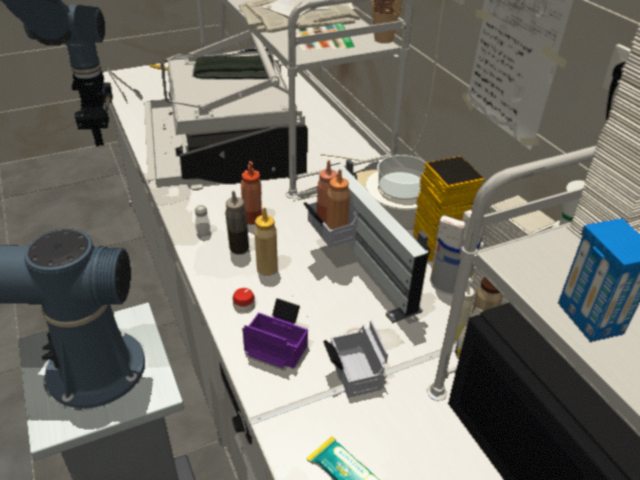

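View pics/top0.png

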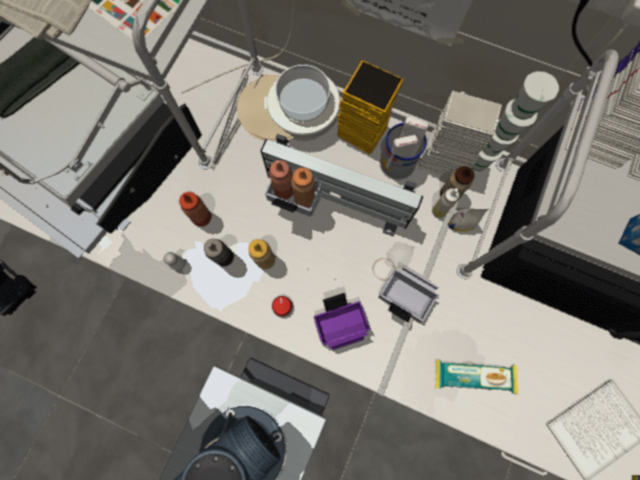

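The loose steel caddy is at scene (357,360) and top (407,293). The purple look-alike at scene (275,340) is not wanted. Mustard is at scene (266,245) and top (260,253), and the rack runs from top (265,155) to (415,205). Next I take enlarged crops to confirm these and measure.

```bash
python3 - <<'E'
import cv2
a=cv2.imread("pics/scene0.png")[160:410,300:460];b=cv2.imread("pics/top0.png")[130:330,230:450]
cv2.imwrite("pics/s1.png",cv2.resize(a,None,fx=2.4,fy=2.4,interpolation=cv2.INTER_CUBIC)[:600])
cv2.imwrite("pics/t1.png",cv2.resize(b,None,fx=3,fy=3,interpolation=cv2.INTER_CUBIC))
a=cv2.imread("pics/scene0.png")[290:410,310:460]
cv2.imwrite("pics/s2.png",cv2.resize(a,None,fx=5,fy=5,interpolation=cv2.INTER_CUBIC))
E
```

```text
(no output)
```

View pics/t1.png

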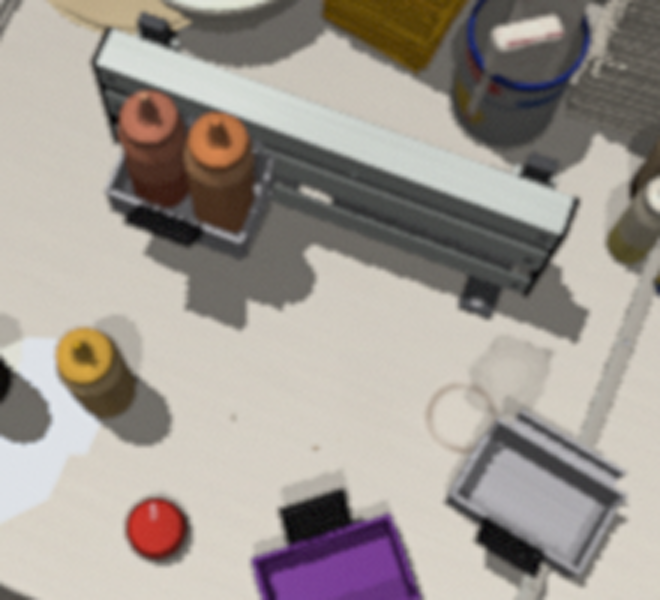

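View pics/s2.png

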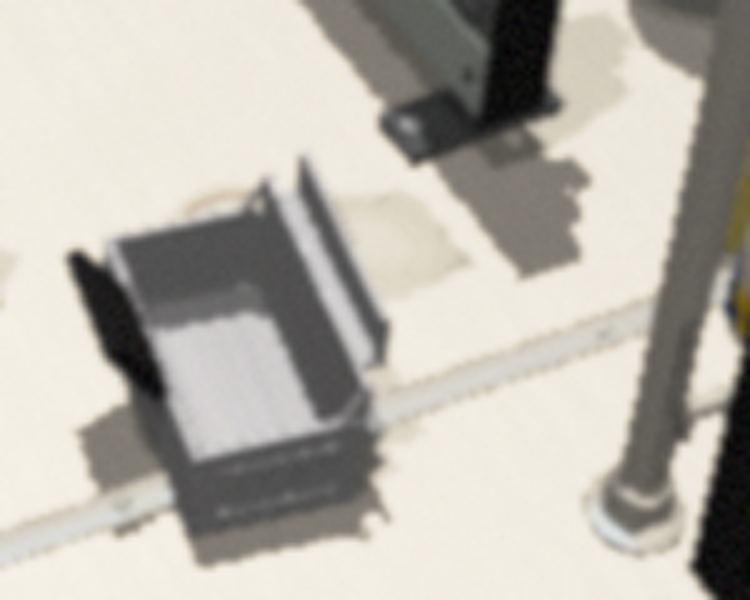

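View pics/s1.png

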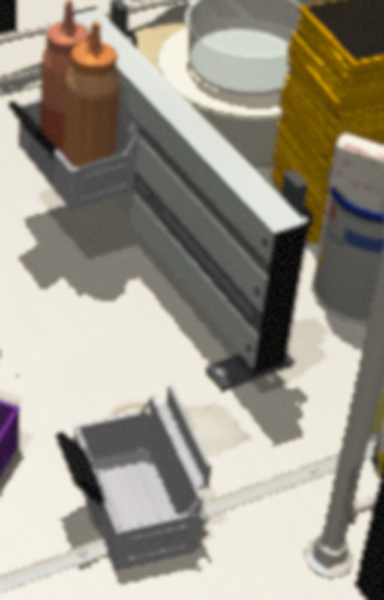

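The crops confirm the target: a steel tub with a black tab on the near side, at t1 (540,500), and its tongue from t1 (520,408) to (622,472). Now I fit the poses.

```bash
cat > fit.py <<'E'
import numpy as np
from scipy.optimize import least_squares
np.set_printoptions(precision=4,suppress=True)
C={n:np.load(n+".npz") for n in("scene","top")}
def proj(n,P):
    c=C[n];p=c["E"][:3,:3]@P+c["E"][:3,3];p=c["K"]@p;return p[:2]/p[2]
def fit(obs,x0,z):  # obs: (cam, xyz mm local, pixel); x=(x,y,yaw[,dz])
    def T(x,p):
        a=x[2];c,s=np.cos(a),np.sin(a);p=np.array(p)/1e3
        return np.array([x[0]+c*p[0]-s*p[1],x[1]+s*p[0]+c*p[1],p[2]+z+(x[3] if len(x)>3 else 0)])
    f=lambda x:np.concatenate([proj(n,T(x,p))-q for n,p,q in obs])
    r=least_squares(f,x0,loss="soft_l1",f_scale=1.0)
    return r.x,r.fun.reshape(-1,2)
E
python3 - <<'E'
from fit import *
cad=[("scene",(9,50,99),(370.6,321.4)),("scene",(9,-50,99),(387.4,355)),("scene",(-1.5,63,74),(363,326)),
("scene",(-76,-63,52),(348,383)),("scene",(-76,63,52),(331.6,339)),("scene",(-76,-63,0),(349.4,398)),("scene",(0,-63,0),(382.4,389.4)),
("scene",(-101,30,85),(324.4,340.4)),
("top",(9,50,99),(403.3,266)),("top",(9,-50,99),(437.3,287.3)),("top",(-76,63,52),(380.7,295)),("top",(-76,-63,52),(423.3,322.7)),("top",(0,63,74),(395.7,271.7)),
("top",(-101,30,85),(389.3,311)),("top",(-101,-30,85),(409,321))]
x,r=fit(cad,[.5,-.2,0],0);print("caddy",x,np.degrees(x[2]));print(r)
rk=[("top",(0,300,59),(262.3,150.7)),("top",(34,300,59),(266.7,140.7)),("top",(0,-100,59),(416,209.3)),("top",(34,-100,59),(421.7,196.7)),
("scene",(0,-100,59),(414.6,255.8)),("scene",(34,-100,59),(427.9,251.7)),("scene",(34,300,59),(339.6,164))]
x,r=fit(rk,[.75,-.05,0,0],.15);print("rack",x,np.degrees(x[2]));print(r)
must=[("top",(0,0,199),(258.3,246.7)),("scene",(0,0,199),(265,212))]
x,r=fit(must,[.5,.2,0],0);print("must",x);print(r)
for n,u in(("top",(282,306)),("scene",(243.5,297))): pass
E
```

```text
caddy [ 0.5514 -0.2371 -0.1353] -7.754949912691616
[[-0.1817 -1.4339]
 [ 0.1158 -0.699 ]
 [ 0.0448 -1.3609]
 [ 1.1119 -0.1861]
 [-1.1103 -0.761 ]
 [-1.5779  0.4457]
 [-0.7922  1.0342]
 [ 0.0734  0.9772]
 [ 0.6063  0.9212]
 [ 1.9023  0.3202]
 [-0.301   0.4445]
 [ 0.2898 -1.2842]
 [ 0.3863 -2.5879]
 [-0.665  -1.8146]
 [ 0.8409  1.0022]]
rack [ 0.676  -0.058   0.0388  0.007 ] 2.220216263282814
[[-1.3027  0.6295]
 [-0.1855 -1.2561]
 [ 1.5953 -0.5226]
 [ 0.4599 -0.6778]
 [-0.4949  1.3197]
 [-0.6006  1.0332]
 [ 0.0729 -1.0796]]
must [0.4512 0.1455 0.    ]
[[ 1.2611 -0.1174]
 [-0.9198 -1.2957]]
```

```bash
cat > cmd.py <<'E'
import numpy as np, json, os
from scipy.spatial.transform import Rotation as Ro
np.set_printoptions(precision=4,suppress=True)
F="cmd.json"
def get():
    if not os.path.exists(F):
        a=np.radians(75.573);return np.array([[-np.sin(a),np.cos(a),0],[np.cos(a),np.sin(a),0],[0,0,-1]]),np.array([.156,.605,.223])
    d=json.load(open(F));return np.array(d["R"]),np.array(d["p"])
def app(row):   # record last row of a call
    R,p=get();p=p+R@(np.array(row[3:6])*.03);R=R@Ro.from_rotvec(np.radians(5*np.array(row[:3]))).as_matrix()
    json.dump(dict(R=R.tolist(),p=p.tolist()),open(F,"w"))
def rel(Rt,pt):
    R,p=get();return np.round(np.r_[np.degrees(Ro.from_matrix(R.T@Rt).as_rotvec())/5,R.T@(pt-p)/.03],3)
def frame(yaw,pt):  # tool: tilt pt deg forward from down, y in azimuth yaw
    a=np.radians(yaw);b=np.radians(pt);h=np.array([np.cos(a),np.sin(a),0]);u=np.array([0,0,1.])
    z=np.sin(b)*h-np.cos(b)*u;y=np.cos(b)*h+np.sin(b)*u;return np.c_[np.cross(y,z),y,z]
YR=2.2;RR=Ro.from_euler("z",YR,degrees=True).as_matrix();S=np.array([.676,-.058,.157])
E
python3 - <<'E'
from cmd import *
from fit import C
def ground(n,u,z=0):
    c=C[n];R=c["E"][:3,:3];o=-R.T@c["E"][:3,3];d=R.T@np.linalg.inv(c["K"])@np.r_[u,1];return o+d*(z-o[2])/d[2]
print("lpost",ground("scene",(296,192)),ground("top",(207,163)),"rpost",ground("scene",(437,393)),"timer",ground("scene",(243.5,301)),"pepper",ground("top",(214,246),.19),"chilli",ground("top",(189,202),.19))
print(rel(frame(YR,0),np.array([.42,.27,.40])),rel(frame(YR,0),np.array([.692,-.08,.36])),rel(frame(YR,0),np.array([.692,-.08,.235])))
E
```

```text
lpost [0.6632 0.4526 0.    ] [0.6481 0.4375 0.    ] rpost [ 0.6478 -0.3524  0.    ] timer [0.3623 0.0715 0.    ] pepper [0.4106 0.2464 0.19  ] chilli [0.4837 0.3519 0.19  ]
[  0.      0.     14.675 -11.305  -8.622  -5.9  ] [  0.      0.     14.675 -22.992 -17.662  -4.567] [  0.      0.     14.675 -22.992 -17.662  -0.4  ]
```

Request:
{"name": "send_rows", "arguments": {
  "commands": [
    [0, 0, 14.68, -11.3, -8.6, -5.9, 0],
    [0, 0, 14.68, -11.3, -8.6, -5.9, 0],
    [0, 0, 14.68, -11.3, -8.6, -5.9, 0],
    [0, 0, 14.68, -11.3, -8.6, -5.9, 0],
    [0, 0, 14.68, -11.3, -8.6, -5.9, 0],
    [0, 0, 14.68, -11.3, -8.6, -5.9, 0],
    [0, 0, 14.68, -11.3, -8.6, -5.9, 0],
    [0, 0, 14.68, -11.3, -8.6, -5.9, 0],
    [0, 0, 14.68, -11.3, -8.6, -5.9, 0],
    [0, 0, 14.68, -11.3, -8.6, -5.9, 0],
    [0, 0, 14.68, -11.3, -8.6, -5.9, 0],
    [0, 0, 14.68, -23, -17.66, -4.6, 0],
    [0, 0, 14.68, -23, -17.66, -4.6, 0],
    [0, 0, 14.68, -23, -17.66, -4.6, 0],
    [0, 0, 14.68, -23, -17.66, -4.6, 0],
    [0, 0, 14.68, -23, -17.66, -4.6, 0],
    [0, 0, 14.68, -23, -17.66, -4.6, 0],
    [0, 0, 14.68, -23, -17.66, -4.6, 0],
    [0, 0, 14.68, -23, -17.66, -4.6, 0],
    [0, 0, 14.68, -23, -17.66, -4.6, 0]
  ]
}}

```text
time_s: 1.77
position: [0.6477, -0.0238, 0.3659]
tcp_rot: [[-0.038, 0.999, -0.001], [0.999, 0.038, 0.0], [0.0, -0.001, -1.0]]
force: [1.4, 0.6, 1.4]
opening: 0.006
grasp_force: 0.0
```

Request:
{"name": "send_rows", "arguments": {
  "commands": [
    [0, 0, 0, 0, 0, 0, 0],
    [0, 0, 0, 0, 0, 0, 0]
  ]
}}

```text
time_s: 1.93
position: [0.6476, -0.0243, 0.3645]
tcp_rot: [[-0.034, 0.999, -0.003], [0.999, 0.034, 0.001], [0.001, -0.003, -1.0]]
force: [-1.0, 1.2, -0.5]
opening: 0.006
grasp_force: 0.0
```

```bash
cat >> cmd.py <<'E'
def setc(R,p): json.dump(dict(R=np.asarray(R).tolist(),p=list(map(float,p))),open(F,"w"))
E
python3 - <<'E'
from cmd import *
from rig import read_state
s=[read_state() for _ in range(3)];print(s[0]["joint_positions"],s[0]["force"],s[1]["position"])
setc(frame(YR,0),[.6476,-.0243,.3650])
print(rel(frame(YR,0),np.array([.692,-.08,.228])))
E
```

```text
[-12.0131  25.6213  67.3701   0.0061  87.2043 -13.9787] [-0.9558  1.2426 -0.485 ] [ 0.6476 -0.0243  0.3645]
[ 0.     0.     0.    -1.912  1.408  4.567]
```

Request:
{"name": "send_rows", "arguments": {
  "commands": [
    [0, 0, 0, -1.9, 1.4, 2.5, 0],
    [0, 0, 0, -1.9, 1.4, 2.5, 0],
    [0, 0, 0, -1.9, 1.4, 2.5, 0],
    [0, 0, 0, -1.9, 1.4, 4.4, 0],
    [0, 0, 0, -1.9, 1.4, 4.5, 0],
    [0, 0, 0, -1.9, 1.4, 4.57, 0],
    [0, 0, 0, -1.9, 1.4, 4.67, 0],
    [0, 0, 0, -1.9, 1.4, 4.77, 0],
    [0, 0, 0, -1.9, 1.4, 4.87, 0]
  ]
}}

```text
time_s: 2.68
position: [0.6925, -0.0769, 0.2232]
tcp_rot: [[-0.039, 0.999, 0.005], [0.999, 0.039, -0.001], [-0.001, 0.005, -1.0]]
force: [0.1, -0.1, -0.3]
opening: 0.005
grasp_force: 0.0
```

Request:
{"name": "send_rows", "arguments": {
  "commands": [
    [0, 0, 0, 0, 0, 0.05, 0],
    [0, 0, 0, 0, 0, 0.1, 0],
    [0, 0, 0, 0, 0, 0.1, 0]
  ]
}}

```text
time_s: 2.93
position: [0.6915, -0.0773, 0.2184]
tcp_rot: [[-0.038, 0.999, 0.001], [0.999, 0.038, -0.0], [-0.0, 0.001, -1.0]]
force: [0.7, -0.6, 1.0]
opening: 0.001
grasp_force: 0.0
```

Request:
{"name": "send_rows", "arguments": {
  "commands": [
    [0, 0, 0, 0, 0, 0.05, 0],
    [0, 0, 0, 0, 0, 0.1, 0],
    [0, 0, 0, 0, 0, 0.1, 0]
  ]
}}

```text
time_s: 3.18
position: [0.6911, -0.0774, 0.2144]
tcp_rot: [[-0.038, 0.999, -0.0], [0.999, 0.038, 0.0], [0.0, -0.0, -1.0]]
force: [-0.5, -0.0, 0.3]
opening: 0.003
grasp_force: 0.0
```

Request:
{"name": "send_rows", "arguments": {
  "commands": [
    [0, 0, 0, 0, 0, 0.05, 0],
    [0, 0, 0, 0, 0, 0.1, 0],
    [0, 0, 0, 0, 0, 0.1, 0]
  ]
}}

```text
time_s: 3.43
position: [0.6913, -0.0775, 0.2143]
tcp_rot: [[-0.038, 0.999, 0.001], [0.999, 0.038, -0.001], [-0.001, 0.001, -1.0]]
force: [-3.4, 1.2, 8.9]
opening: 0.001
grasp_force: 4.6
```

Request:
{"name": "send_rows", "arguments": {
  "commands": [
    [0, 0, 0, 0, 0, -1, 0],
    [0, 0, 0, 0, -1.2, -1, 0],
    [0, 0, 0, 0, -1.8, -0.8, 0],
    [0, 0, 0, 0, -1.8, 0.4, 0],
    [0, 0, 0, 0, -1.8, 0.7, 0],
    [0, 0, 0, 0, -1.5, 0.7, 0],
    [0, 0, 0, 0, -1.3, 0.7, 0],
    [0, 0, 0, 0, -1.2, 0.7, 0],
    [0, 0, 0, 0, -1.15, 0.7, 0],
    [0, 0, 0, 0, -1.15, 0.7, 0]
  ]
}}

```text
time_s: 4.27
position: [0.6585, -0.0789, 0.1916]
tcp_rot: [[-0.038, 0.999, 0.003], [0.999, 0.038, -0.001], [-0.001, 0.002, -1.0]]
force: [-0.3, 0.0, -0.4]
opening: 0.007
grasp_force: 0.0
```

Request:
{"name": "send_rows", "arguments": {
  "commands": [
    [0, 0, 0, 0, 0.05, 0, 0],
    [0, 0, 0, 0, 0.1, 0, 0],
    [0, 0, 0, 0, 0.1, 0, 0]
  ]
}}

```text
time_s: 4.52
position: [0.6601, -0.0786, 0.191]
tcp_rot: [[-0.038, 0.999, 0.001], [0.999, 0.038, -0.0], [-0.0, 0.001, -1.0]]
force: [-0.8, 0.2, 1.2]
opening: 0.007
grasp_force: 0.0
```

Request:
{"name": "send_rows", "arguments": {
  "commands": [
    [0, 0, 0, 0, 0.05, 0, 0],
    [0, 0, 0, 0, 0.1, 0, 0],
    [0, 0, 0, 0, 0.1, 0, 0]
  ]
}}

```text
time_s: 4.77
position: [0.6631, -0.0785, 0.1907]
tcp_rot: [[-0.038, 0.999, 0.0], [0.999, 0.038, -0.0], [-0.0, 0.0, -1.0]]
force: [0.1, -0.3, 1.1]
opening: 0.006
grasp_force: 0.0
```

Request:
{"name": "send_rows", "arguments": {
  "commands": [
    [0, 0, 0, 0, 0.05, 0, 0],
    [0, 0, 0, 0, 0.1, 0, 0],
    [0, 0, 0, 0, 0.1, 0, 0]
  ]
}}

```text
time_s: 5.02
position: [0.6661, -0.0784, 0.1907]
tcp_rot: [[-0.038, 0.999, 0.0], [0.999, 0.038, -0.0], [-0.0, 0.0, -1.0]]
force: [-0.6, 0.0, 0.6]
opening: 0.011
grasp_force: 0.0
```

Request:
{"name": "send_rows", "arguments": {
  "commands": [
    [0, 0, 0, 0, 0.05, 0, 0],
    [0, 0, 0, 0, 0.1, 0, 0],
    [0, 0, 0, 0, 0.1, 0, 0]
  ]
}}

```text
time_s: 5.27
position: [0.6692, -0.0783, 0.1907]
tcp_rot: [[-0.038, 0.999, 0.0], [0.999, 0.038, -0.0], [-0.0, 0.0, -1.0]]
force: [0.5, -0.3, -0.3]
opening: 0.005
grasp_force: 0.0
```

Request:
{"name": "send_rows", "arguments": {
  "commands": [
    [0, 0, 0, 0, 0.05, 0, 0],
    [0, 0, 0, 0, 0.1, 0, 0],
    [0, 0, 0, 0, 0.1, 0, 0]
  ]
}}

```text
time_s: 5.52
position: [0.6698, -0.0782, 0.1905]
tcp_rot: [[-0.038, 0.999, -0.005], [0.999, 0.038, 0.0], [0.0, -0.005, -1.0]]
force: [-6.1, -0.6, 2.4]
opening: 0.005
grasp_force: 2.8
```

Request:
{"name": "send_rows", "arguments": {
  "commands": [
    [0, 0, 0, 0, 0.05, 0, 0],
    [0, 0, 0, 0, 0.1, 0, 0],
    [0, 0, 0, 0, 0.1, 0, 0]
  ]
}}

```text
time_s: 5.77
position: [0.6697, -0.0781, 0.1905]
tcp_rot: [[-0.038, 0.999, -0.012], [0.999, 0.038, 0.0], [0.001, -0.012, -1.0]]
force: [-11.5, -1.2, 7.3]
opening: 0.005
grasp_force: 6.3
```

```bash
python3 - <<'E'
from cmd import *
from rig import read_state
s=read_state();R=frame(YR,0)
# commanded = free measured + pushes: x .6692 +.006, use measured offset base
setc(R,[.6752,-.078,.1907])
Rg=frame(-7.75,35);g=np.array([.473,-.2265,.0544])
print(rel(R,np.array([.63,-.09,.25])));print(rel(Rg,np.array([.50,-.22,.22])));print(rel(Rg,g+[-.02,.003,.08]))
E
```

```text
[ 0.     0.     0.    -0.342 -1.521 -1.977]
[-6.982 -0.608  1.928 -4.506 -6.017 -0.977]
[-6.982 -0.608  1.928 -4.562 -7.587  1.877]
```

Request:
{"name": "send_rows", "arguments": {
  "commands": [
    [0, 0, 0, 0, -1, -0.5, 0.5],
    [0, 0, 0, -0.3, -1.5, -2, 1],
    [-3.5, -0.3, 1, -4.5, -6, -1, 1],
    [-3.5, -0.3, 1, -4.5, -6, -1, 1],
    [-3.5, -0.3, 1, -4.5, -6, -1, 1],
    [-7, -0.61, 1.93, -4.5, -6, -1, 1],
    [-7, -0.61, 1.93, -4.5, -6, -1, 1],
    [-7, -0.61, 1.93, -4.5, -6, -1, 1],
    [-7, -0.61, 1.93, -4.56, -7.6, 1.88, 1],
    [-7, -0.61, 1.93, -4.56, -7.6, 1.88, 1],
    [-7, -0.61, 1.93, -4.56, -7.6, 1.88, 1],
    [-7, -0.61, 1.93, -4.56, -7.6, 1.88, 1],
    [-7, -0.61, 1.93, -4.56, -7.6, 1.88, 1],
    [-7, -0.61, 1.93, -4.56, -7.6, 1.88, 1]
  ]
}}

```text
time_s: 6.93
position: [0.4624, -0.2202, 0.1447]
tcp_rot: [[0.129, 0.809, 0.574], [0.992, -0.108, -0.071], [0.004, 0.578, -0.816]]
force: [0.5, -0.0, 0.2]
opening: 0.961
grasp_force: 0.0
```

```bash
python3 - <<'E'
from cmd import *
from rig import read_state,optics
import cv2
s=read_state();print(s["position"],s["joint_positions"],s["tcp_rot"]);Rg=frame(-7.75,35);print(Rg)
setc(Rg,s["position"]);print(rel(Rg,np.array([.473,-.2265,.0544])))
a=optics.capture("scene")["image"][250:410,240:440];b=optics.capture("top")["image"][210:370,320:520]
cv2.imwrite("pics/g0.png",np.hstack([cv2.resize(i,(400,320),interpolation=cv2.INTER_CUBIC) for i in(a,b)]))
E
```

```text
[ 0.4624 -0.2202  0.1447] [ -53.2016   27.2038  127.791    92.464    24.6594 -132.6235] [[ 0.1289  0.8089  0.5736]
 [ 0.9916 -0.1077 -0.0709]
 [ 0.0044  0.578  -0.816 ]]
[[ 0.1349  0.8117  0.5683]
 [ 0.9909 -0.1105 -0.0773]
 [-0.      0.5736 -0.8192]]
[ 0.     0.     0.    -0.16  -1.415  2.683]
```

View pics/g0.png

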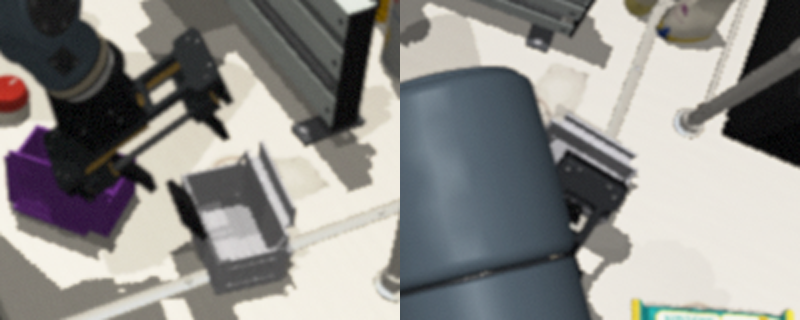

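The gripper straddles the tab area and the fingers are open above the caddy: g0 left shows the tips at (228,100) and (150,185), with the tab at (185,205). Next I descend.

Request:
{"name": "send_rows", "arguments": {
  "commands": [
    [0, 0, 0, 0, -0.3, 0.6, 1],
    [0, 0, 0, -0.1, -0.7, 1.3, 1],
    [0, 0, 0, -0.15, -1.1, 2, 1],
    [0, 0, 0, -0.16, -1.4, 2.5, 1],
    [0, 0, 0, -0.16, -1.415, 2.68, 1],
    [0, 0, 0, -0.16, -1.415, 2.68, 1],
    [0, 0, 0, -0.16, -1.415, 2.68, 1]
  ]
}}

```text
time_s: 7.62
position: [0.4768, -0.2269, 0.0585]
tcp_rot: [[0.126, 0.81, 0.572], [0.992, -0.109, -0.064], [0.01, 0.576, -0.818]]
force: [0.2, 0.3, -0.1]
opening: 1.002
grasp_force: 0.0
```

```bash
python3 - <<'E'
from cmd import *
from rig import read_state,optics
import cv2
s=read_state();print(s["position"],s["joint_positions"],s["tcp_rot"],s["force"])
app([0,0,0,-.16,-1.415,2.68]);print(rel(frame(-7.75,35),np.array([.473,-.2265,.0544])))
i=optics.capture("scene")["image"][280:410,270:430]
cv2.imwrite("pics/g1.png",cv2.resize(i,(640,520),interpolation=cv2.INTER_CUBIC))
E
```

```text
[ 0.4768 -0.2269  0.0585] [ -52.1028   41.5696  127.9792  120.9801   28.7259 -163.3469] [[ 0.1258  0.8103  0.5723]
 [ 0.992  -0.1085 -0.0644]
 [ 0.0099  0.5758 -0.8175]] [ 0.1755  0.2579 -0.1499]
[0.    0.    0.    0.    0.    0.003]
```

View pics/g1.png

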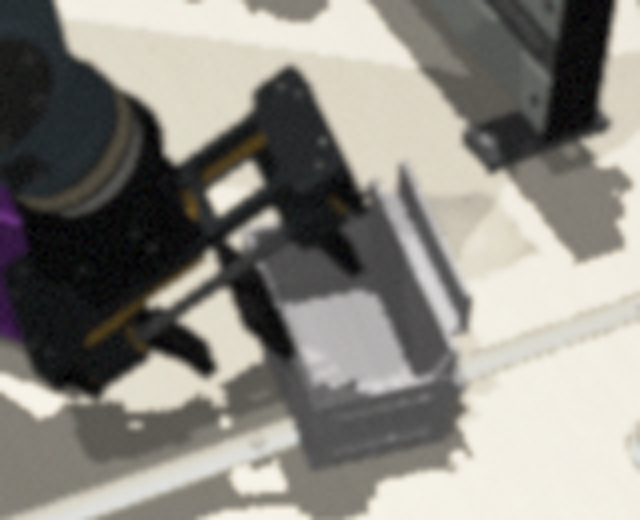

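The fingers straddle the tab: outer tip at (210,370), inner tip at (355,270), tab at (260,310). J6 is at its range end, though, so I fit a small kinematic model to choose a better wrist pose.

```bash
cat > kin.py <<'E'
from cmd import *
from scipy.optimize import least_squares
D=[([65.3467,30.2779,82.1576,0,67.6882,-10.2271],[.1554,.6046,.2216]),([-12.0131,25.6213,67.3701,.0061,87.2043,-13.9787],[.6476,-.0243,.3645]),
([-53.2016,27.2038,127.791,92.464,24.6594,-132.6235],[.4624,-.2202,.1447]),([-52.1028,41.5696,127.9792,120.9801,28.7259,-163.3469],[.4768,-.2269,.0585])]
E=lambda a,d:Ro.from_euler(a,d,degrees=True).as_matrix()
def fk(q,k):
    A=E("z",q[0]);R=A@E("y",q[1]+q[2])@E("z",q[3])@E("y",q[4])@E("z",q[5]+90)
    p=A@(np.array([k[0],k[1],k[2]])+E("y",q[1])@[0,0,k[3]]+E("y",q[1]+q[2])@[k[4],0,k[5]])+R@[0,0,k[6]]
    return R,p
K=least_squares(lambda k:np.r_[np.concatenate([fk(q,k)[1]-p for q,p in D])*1e3,.01*(k-[0,.11,.3,.4,0,.4,.25])*1e3],[0,.11,.3,.4,0,.4,.25]).x
LO=np.array([-176.7,-43.2,12.5,-82,0,-163.5]);HI=np.array([176.7,126.2,140,262,151.6,163.5])
def ik(R,p,q0):
    f=lambda q:np.r_[(fk(q,K)[1]-p)*1e3,np.degrees(Ro.from_matrix(fk(q,K)[0].T@R).as_rotvec())*5]
    r=least_squares(f,np.clip(q0,LO+.01,HI-.01),bounds=(LO,HI),x_scale=30.);return r.x,np.sqrt(r.cost)
E
python3 - <<'E'
from kin import *
print(K);
for q,p in D: print(fk(q,K)[1]-p)
print(fk(D[3][0],K)[0])
q0=D[3][0];qh=np.array(q0);qh[5]+=180
H=np.diag([-1,-1,1.])
Rg=frame(-7.75,35);g=np.array([.473,-.2265,.0544]);print("n",*ik(Rg,g,q0));print("half",*ik(Rg@H,g,qh))
# hang poses, grasp point from hook
def hang(th,hx,hz,y=0.):
    S0=np.array([.678,-.058,.155])+RR@[0,y,0];t=np.radians(th)
    d=lambda x,z:RR@[x*np.cos(t)+z*np.sin(t),0,-x*np.sin(t)+z*np.cos(t)]
    R=frame(YR,35-th);return R,S0+d(-90,0)+RR@[hx/1e3,0,hz/1e3]*1. +R@[0,0,.019] if 0 else S0+d(-.09,0)+RR@[hx/1e3,0,hz/1e3]+R@[0,0,.019]
for y in(0,-.03):
  for nm,q,h in(("n",[-25,35,100,10,60,-20],np.eye(3)),("h",[-25,35,100,10,60,160],H)):
    for th,hx,hz in((40,-60,20),(40,-5,12),(20,-4.5,6),(0,0,0)):
        R,p=hang(th,hx,hz,y);q,c=ik(R@h,p,q);print(nm,y,th,q,round(c,2))
E
```

```text
[0.0004 0.111  0.2749 0.5871 0.114  0.3917 0.3055]
[-0.  0. -0.]
[-0.  0.  0.]
[ 0.     -0.0001 -0.0001]
[-0.      0.      0.0001]
[[ 0.1258  0.8103  0.5723]
 [ 0.992  -0.1085 -0.0644]
 [ 0.0099  0.5758 -0.8175]]
n [ -52.0151   41.6891  128.0077  121.4966   28.0987 -163.5   ] 2.8837928441357294
half [-51.9968  42.2715 128.7058 124.7201  29.1377  12.9872] 2.0224318405760258e-13
n 0 40 [-17.2448  27.2102  89.6752  -1.7953  67.8405 -18.699 ] 0.0
n 0 40 [-15.5538  31.8744  82.0859  -1.6125  70.8098 -17.1603] 0.0
n 0 20 [-19.4655  26.9646 100.7268   8.7992  38.6556 -27.8851] 0.0
n 0 0 [ -24.0687   30.5109  116.7199   87.5454   14.7195 -109.4753] 0.0
h 0 40 [-17.2448  27.2102  89.6752  -1.7953  67.8405 161.301 ] 0.0
h 0 40 [-15.5538  31.8744  82.0859  -1.6125  70.8098 162.8397] 0.0
h 0 20 [-19.4655  26.9646 100.7268   8.7992  38.6556 152.1149] 0.0
h 0 0 [-24.0687  30.5109 116.7199  87.5454  14.7195  70.5247] 0.0
n -0.03 40 [-20.0667  27.597   88.9384  -2.0397  68.106  -21.4293] 0.0
n -0.03 40 [-18.1557  32.2333  81.3691  -1.8364  71.0959 -19.6895] 0.0
n -0.03 20 [-22.5646  27.3408  99.9333   9.821   39.4656 -31.6294] 0.0
n -0.03 0 [ -27.6956   30.7838  115.7578   82.6705   16.7525 -107.5674] 0.0
h -0.03 40 [-20.0667  27.597   88.9384  -2.0397  68.106  158.5707] 0.0
h -0.03 40 [-18.1557  32.2333  81.3691  -1.8364  71.0959 160.3105] 0.0
h -0.03 20 [-22.5646  27.3408  99.9333   9.821   39.4656 148.3706] 0.0
h -0.03 0 [-27.6956  30.7838 115.7578  82.6705  16.7525  72.4326] 0.0
```

```bash
python3 - <<'E'
import kin
from kin import *
kin.LO[5]=-200
q0=D[3][0]
for yaw,t,dx in((-7.75,35,0),(-5,35,0),(-3,35,0),(-7.75,32,0),(-7.75,38,0),(-7.75,35,.01),(-5,33,0),(-5,33,.004)):
    print(yaw,t,dx,*ik(frame(yaw,t),np.array([.473+dx,-.2265,.0544]),q0))
E
```

```text
-7.75 35 0 [ -51.9968   42.2715  128.7058  124.7201   29.1377 -167.0128] 7.465852457086447e-14
-5 35 0 [ -52.9616   42.187   128.1067  119.4453   29.2869 -165.1689] 2.9229955931788205e-13
-3 35 0 [ -53.6145   42.1259  127.6259  115.601    29.4441 -163.756 ] 8.370289196592037e-13
-7.75 32 0 [ -50.496    40.616   126.7913  118.4523   24.148  -158.7937] 3.2151999382989515e-13
-7.75 38 0 [ -53.5377   44.237   130.5452  128.8843   34.5342 -173.3973] 1.8044585150416325e-13
-7.75 35 0.01 [ -50.7129   42.1061  127.4592  124.0774   28.1609 -164.8385] 1.5431229300477647e-13
-5 33 0 [ -51.903    41.0841  126.8849  115.4342   26.1279 -159.7803] 1.0425476853417857e-13
-5 33 0.004 [ -51.4011   41.0458  126.3952  115.0376   25.8061 -158.7937] 1.7505017557951736e-13
```

```bash
python3 - <<'E'
from kin import *
from rig import read_state
s=read_state();setc(s["tcp_rot"],s["position"])
print(s["position"],s["joint_positions"]);print(rel(frame(-7.5,33),np.array([.4725,-.2263,.0541])))
E
```

```text
[ 0.4765 -0.2268  0.0588] [ -52.1151   41.5257  128.0267  121.0129   28.7227 -163.3872]
[ 0.432 -0.12  -0.019 -0.002 -0.2    0.051]
```

Request:
{"name": "send_rows", "arguments": {
  "commands": [
    [0.43, -0.12, 0, 0, -0.1, 0.02, 1],
    [0.43, -0.12, 0, 0, -0.2, 0.05, 1],
    [0.43, -0.12, 0, 0, -0.2, 0.05, 0.5],
    [0.43, -0.12, 0, 0, -0.2, 0.05, 0],
    [0.43, -0.12, 0, 0, -0.2, 0.05, 0],
    [0.43, -0.12, 0, 0, -0.2, 0.05, 0],
    [0.43, -0.12, 0, 0, -0.2, 0.05, 0],
    [0.43, -0.12, 0, 0, -0.2, 0.05, 0],
    [0.43, -0.12, 0, 0, -0.2, 0.05, 0],
    [0.43, -0.12, 0, 0, -0.2, 0.05, 0]
  ]
}}

```text
time_s: 8.5
position: [0.4716, -0.2261, 0.0528]
tcp_rot: [[0.133, 0.832, 0.538], [0.991, -0.113, -0.07], [0.002, 0.543, -0.84]]
force: [0.8, -0.6, 0.7]
opening: 0.477
grasp_force: 0.0
```

```bash
python3 - <<'E'
from kin import *
from rig import read_state
s=read_state();print(s["position"],s["joint_positions"],s["tcp_rot"],s["force"],s["opening"],s["grasp_force"])
E
```

```text
[ 0.4716 -0.2261  0.0528] [ -51.1787   41.3389  127.536   120.7009   25.883  -161.9453] [[ 0.1333  0.8321  0.5384]
 [ 0.9911 -0.1133 -0.0703]
 [ 0.0025  0.5429 -0.8398]] [ 0.7826 -0.6156  0.7006] 0.47654086901947945 0.0
```

Request:
{"name": "send_rows", "arguments": {
  "commands": [
    [0, 0, 0, 0, 0, 0, 0],
    [0, 0, 0, 0, 0, 0, 0],
    [0, 0, 0, 0, 0, 0, 0],
    [0, 0, 0, 0, 0, 0, 0],
    [0, 0, 0, 0, 0, 0, 0],
    [0, 0, 0, 0, 0, 0, 0],
    [0, 0, 0, 0, 0, 0, 0],
    [0, 0, 0, 0, 0, 0, 0],
    [0, 0, 0, 0, 0, 0, 0]
  ]
}}

```text
time_s: 9.25
position: [0.4744, -0.2266, 0.0552]
tcp_rot: [[0.132, 0.827, 0.546], [0.991, -0.112, -0.071], [0.002, 0.551, -0.835]]
force: [0.4, 1.5, 8.4]
opening: 0.118
grasp_force: 29.8
```

```bash
python3 - <<'E'
from kin import *
from rig import read_state
s=read_state();print(s["position"],s["tcp_rot"],s["force"],s["moment"],s["opening"],s["grasp_force"])
E
```

```text
[ 0.4744 -0.2266  0.0552] [[ 0.1325  0.8271  0.5463]
 [ 0.9912 -0.1117 -0.0712]
 [ 0.0021  0.5509 -0.8346]] [0.4436 1.5209 8.4243] [-0.0637 -1.2757  0.077 ] 0.11809040168260826 29.79541653301567
```

```bash
cat >> kin.py <<'E'
AL=34.;TC=np.array([-79.6,0,55.2-70])/1e3;FX=.677;FZ=.155;FY=-.058
def hang(th,hx,hz,yo=0.):   # hook rel. to groove edge, mm
    t=np.radians(th);o=np.array([TC[0]*np.cos(t)+TC[2]*np.sin(t)+hx/1e3,yo/1e3,-TC[0]*np.sin(t)+TC[2]*np.cos(t)+hz/1e3])
    return frame(YR,AL-th),np.array([FX,FY,FZ])+RR@o
E
python3 - <<'E'
from kin import *
from rig import read_state
s=read_state();R0=frame(-7.6,33.2);p0=s["position"]
setc(R0,[.4725,-.2263,.0541]);R0,p0=get()   # commanded
q=s["joint_positions"]
P1=(frame(-7.6,33.2),p0+[0,0,.12]);P2=hang(20,-130,50);P3=hang(40,-60,15)
print([rel(*P) for P in(P1,P2,P3)])
prev=(R0,p0)
for P in(P1,P2,P3):
    dv=Ro.from_matrix(prev[0].T@P[0]).as_rotvec()
    for f in(.33,.66,1):
        q,c=ik(prev[0]@Ro.from_rotvec(dv*f).as_matrix(),prev[1]+f*(P[1]-prev[1]),q);print(q,round(c,3))
    prev=P
E
```

```text
[array([ 0.   ,  0.   ,  0.   ,  0.   ,  2.19 , -3.347]), array([ 3.831,  0.788, -1.804,  5.272,  2.262, -5.061]), array([ 7.821,  0.47 , -1.943,  5.722,  4.289, -3.397])]
[ -51.1859   34.8114  126.7513  106.4718   23.183  -146.366 ] 0.0
[ -51.1859   28.5316  125.2931   88.0027   22.1939 -126.3785] 0.0
[ -51.1859   22.4569  123.2306   69.1092   23.8332 -105.8867] 0.0
[-43.2567  18.2439 121.0657  41.8202  24.7617 -74.9322] 0.0
[-34.8198  15.437  117.8303  21.5543  31.0483 -50.7729] 0.0
[-26.0655  14.0921 113.5842  10.1841  40.3867 -35.3424] 0.0
[-22.3315  18.3033 105.7678   4.0471  49.2612 -26.9947] 0.0
[-19.4413  22.8602  97.7867   0.3456  58.61   -21.8194] 0.0
[-17.0936  27.8586  89.3228  -2.1274  68.4974 -18.4156] 0.0
```

Request:
{"name": "send_rows", "arguments": {
  "commands": [
    [0, 0, 0, 0, 0.4, -0.6, 0],
    [0, 0, 0, 0, 0.9, -1.4, 0],
    [0, 0, 0, 0, 1.5, -2.3, 0],
    [0, 0, 0, 0, 2.19, -3.35, 0],
    [0.7, 0.2, -0.4, 1, 2.2, -3.7, 0],
    [1.4, 0.3, -0.7, 2, 2.2, -4, 0],
    [2.2, 0.5, -1.1, 3, 2.25, -4.4, 0],
    [2.9, 0.6, -1.4, 4, 2.25, -4.7, 0],
    [3.8, 0.79, -1.8, 5.27, 2.26, -5.06, 0],
    [4.8, 0.7, -1.84, 5.4, 2.8, -4.6, 0],
    [5.8, 0.6, -1.87, 5.5, 3.3, -4.2, 0],
    [6.8, 0.5, -1.9, 5.6, 3.8, -3.8, 0],
    [7.82, 0.47, -1.94, 5.72, 4.29, -3.4, 0],
    [7.82, 0.47, -1.94, 5.72, 4.29, -3.4, 0],
    [7.82, 0.47, -1.94, 5.72, 4.29, -3.4, 0]
  ]
}}

```text
time_s: 10.5
position: [0.5494, -0.0617, 0.2103]
tcp_rot: [[-0.04, 0.993, -0.11], [0.999, 0.039, -0.004], [0.0, -0.11, -0.994]]
force: [0.5, 0.2, -4.2]
opening: 0.114
grasp_force: 30.0
```

```bash
python3 - <<'E'
from kin import *
from rig import read_state,optics
import cv2
app([7.82,.47,-1.94,5.72,4.29,-3.4])
s=read_state();print(s["position"],get(),s["tcp_rot"],s["force"],s["opening"],s["grasp_force"])
a=optics.capture("scene")["image"];b=optics.capture("top")["image"]
cv2.imwrite("pics/h0s.png",a);cv2.imwrite("pics/h0t.png",b)
cv2.imwrite("pics/h0.png",np.hstack([cv2.resize(a[185:335,320:440],(400,500),interpolation=cv2.INTER_CUBIC),cv2.resize(b[150:270,340:436],(400,500),interpolation=cv2.INTER_CUBIC)]))
E
```

```text
[ 0.5494 -0.0617  0.2103] (array([[-0.0382,  0.9938, -0.1044],
       [ 0.9993,  0.038 , -0.0039],
       [ 0.0001, -0.1045, -0.9945]]), array([ 0.5466, -0.0631,  0.2099])) [[-0.0396  0.9932 -0.1098]
 [ 0.9992  0.0394 -0.004 ]
 [ 0.0004 -0.1099 -0.9939]] [ 0.4974  0.1564 -4.235 ] 0.11439630605021128 29.992807335220277
```

View pics/h0.png

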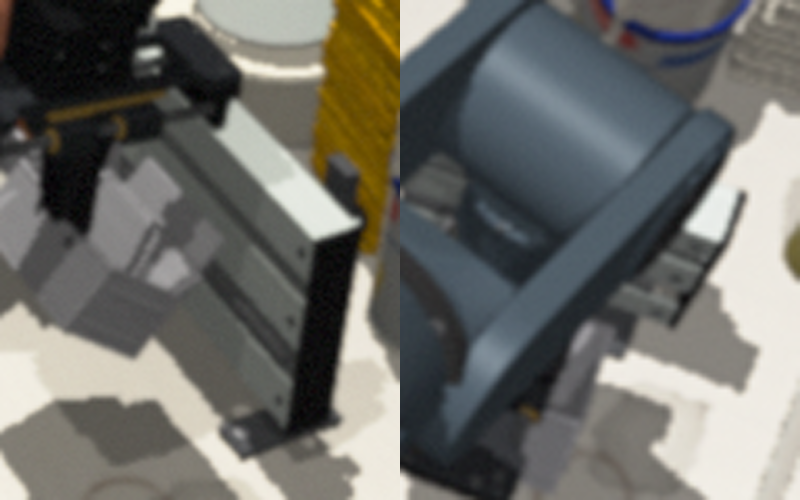

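```bash
python3 - <<'E'
from kin import *
from fit import proj
from scipy.optimize import least_squares
Rm=np.array([[-0.0396,.9932,-.1098],[.9992,.0394,-.004],[.0004,-.1099,-.9939]]);pm=np.array([.5494,-.0617,.2103])
pts={"fb":((-76,-63,0),(338.9,275)),"bb":((0,-63,0),(361.1,292.1)),"fr":((-76,-63,52),(349.1,256)),"tg":((9,-50,99),(385.5,253)),"tgL":((9,50,99),None),"bpR":((0,-63,74),None),"beadR":((14,-46,15),None)}
def P(p,al,dy):
    tb=Rm.T@Rm; # caddy axes in tool: x=cos al*y+sin al*z ; z=sin al*y... 
    a=np.radians(al);X=np.array([0,np.cos(a),np.sin(a)]);Y=np.array([1,0,0]);Z=np.array([0,np.sin(a),-np.cos(a)])
    d=np.array(p)/1e3-[-.0796,dy,.0552];return pm+Rm@(X*d[0]+Y*d[1]+Z*d[2])
for al in(33,35):
    for dy in (0,):
        print(al,{k:(np.round(proj("scene",P(v[0],al,dy)),1),v[1]) for k,v in pts.items()})
o=[v for v in pts.values() if v[1]]
r=least_squares(lambda x:np.concatenate([proj("scene",P(v[0],*x))-v[1] for v in o]),[34,0]);print(r.x,r.fun)
E
```

```text
33 {'fb': (array([339.4, 285.2]), (338.9, 275)), 'bb': (array([361.7, 293.2]), (361.1, 292.1)), 'fr': (array([353.8, 266.8]), (349.1, 256)), 'tg': (array([388.2, 256.9]), (385.5, 253)), 'tgL': (array([365.5, 231.5]), None), 'bpR': (array([381.9, 268. ]), None), 'beadR': (array([365.8, 284.9]), None)}
35 {'fb': (array([338.7, 285. ]), (338.9, 275)), 'bb': (array([360.4, 293.9]), (361.1, 292.1)), 'fr': (array([353.8, 266.8]), (349.1, 256)), 'tg': (array([387.8, 258.1]), (385.5, 253)), 'tgL': (array([365.1, 232.7]), None), 'bpR': (array([381.3, 269. ]), None), 'beadR': (array([364.6, 285.8]), None)}
[31.8626 -0.018 ] [-3.1254  5.1462 -2.6715 -4.3605  0.6509  5.7349 -1.3046 -1.5934]
```

```bash
python3 - <<'E'
from kin import *
from fit import proj
import cv2
Rm=np.array([[-0.0396,.9932,-.1098],[.9992,.0394,-.004],[.0004,-.1099,-.9939]]);pm=np.array([.5494,-.0617,.2103])
def P(p,al):
    a=np.radians(al);X=np.array([0,np.cos(a),np.sin(a)]);Y=np.array([1,0,0]);Z=np.array([0,np.sin(a),-np.cos(a)])
    d=np.array(p)/1e3-[-.0796,0,.0552];return pm+Rm@(X*d[0]+Y*d[1]+Z*d[2])
im=cv2.imread("pics/h0s.png");f=6;x0,y0=315,200
c=cv2.resize(im[y0:y0+100,x0:x0+100],None,fx=f,fy=f,interpolation=cv2.INTER_CUBIC)
w=c.copy()
L=[[(-76,-63,0),(0,-63,0),(0,-63,74)],[(-76,-63,0),(-76,-63,52),(0,-63,52)],[(-76,-63,0),(-76,63,0)],[(0,-63,74),(0,63,74)],[(11,-50,70),(9,-50,99),(9,50,99)]]
for l in L:
    q=[tuple(((proj("scene",P(p,34))-[x0-.5,y0-.5])*f).astype(int)) for p in l]
    for a,b in zip(q,q[1:]): cv2.line(w,tuple(map(int,a)),tuple(map(int,b)),(0,0,255),1)
cv2.imwrite("pics/h1.png",np.hstack([c[:,100:500],w[:,100:500]]))
E
```

```text
(no output)
```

View pics/h1.png

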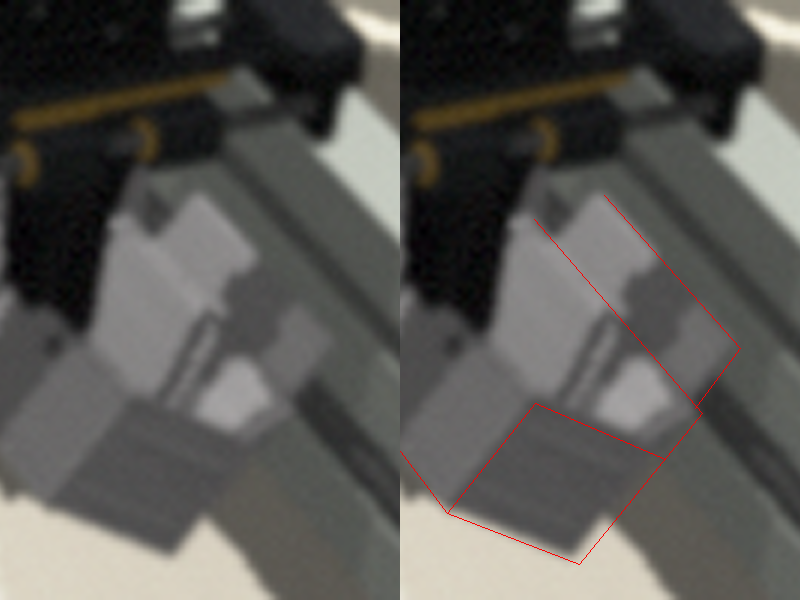

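```bash
python3 - <<'E'
from kin import *
from fit import proj
from scipy.optimize import least_squares
Rm=np.array([[-0.0396,.9932,-.1098],[.9992,.0394,-.004],[.0004,-.1099,-.9939]]);pm=np.array([.5494,-.0617,.2103])
def P(p,al,dy):
    a=np.radians(al);X=np.array([0,np.cos(a),np.sin(a)]);Y=np.array([1,0,0]);Z=np.array([0,np.sin(a),-np.cos(a)])
    d=np.array(p)/1e3-[-.0796,dy,.0552];return pm+Rm@(X*d[0]+Y*d[1]+Z*d[2])
o=[((-76,-63,0),(48,500)),((0,-63,0),(172,555)),((-76,-63,52),(130,400)),((9,-50,99),(331,343)),((9,50,99),(205,195))]
o=[(p,np.array([(u+100)/6+314.5,v/6+199.5])) for p,(u,v) in o]
for fr in(1,0):
    r=least_squares(lambda x:np.concatenate([proj("scene",P(p,x[0],x[1]/1e3))+fr*x[2:4]-q for p,q in o]),[34,0,0,0]);print(r.x,r.fun)
E
```

```text
[ 34.0692 -44.0984   9.0353  10.6517] [-0.6203  0.4705  0.5609  0.0472  0.0517 -0.8827  0.3917  0.0232 -0.384
  0.3418]
[34.3284 -3.8509  0.      0.    ] [-1.0621  1.1558  0.1434  0.6017  0.065  -0.4341  0.6725  0.0176 -0.9571
 -0.6294]
```

```bash
sed -i 's/^AL=34\./AL=34.2/' kin.py; python3 - <<'E'
from kin import *
from rig import read_state
s=read_state();print(s["position"],s["tcp_rot"][:,2]);setc(frame(YR,AL-40.4),s["position"])
for hx in(-40,-33,-31,-29): print(hx,rel(*hang(40,hx,15)))
E
```

```text
[ 0.55   -0.0623  0.2075] [-0.1091 -0.0017 -0.994 ]
-40 [-0.08  -0.     0.    -0.02   0.54  -0.138]
-33 [-0.08  -0.     0.    -0.02   0.772 -0.163]
-31 [-0.08  -0.     0.    -0.02   0.838 -0.17 ]
-29 [-0.08  -0.     0.    -0.02   0.904 -0.177]
```

Request:
{"name": "send_rows", "arguments": {
  "commands": [
    [-0.08, 0, 0, 0, 0.3, -0.1, 0],
    [-0.08, 0, 0, 0, 0.55, -0.14, 0],
    [-0.08, 0, 0, 0, 0.77, -0.16, 0],
    [-0.08, 0, 0, 0, 0.77, -0.16, 0],
    [-0.08, 0, 0, 0, 0.77, -0.16, 0],
    [-0.08, 0, 0, 0, 0.77, -0.16, 0]
  ]
}}

```text
time_s: 11.1
position: [0.5693, -0.0629, 0.2111]
tcp_rot: [[-0.036, 0.994, -0.103], [0.999, 0.036, -0.0], [0.004, -0.103, -0.995]]
force: [-0.3, 0.2, -2.9]
opening: 0.114
grasp_force: 30.0
```

Request:
{"name": "send_rows", "arguments": {
  "commands": [
    [0, 0, 0, 0, 0.07, 0, 0],
    [0, 0, 0, 0, 0.1, 0, 0],
    [0, 0, 0, 0, 0.1, 0, 0],
    [0, 0, 0, 0, 0.1, 0, 0]
  ]
}}

```text
time_s: 11.43
position: [0.5731, -0.0625, 0.2108]
tcp_rot: [[-0.037, 0.994, -0.102], [0.999, 0.037, -0.001], [0.003, -0.102, -0.995]]
force: [0.5, -0.3, -3.6]
opening: 0.118
grasp_force: 30.0
```

Request:
{"name": "send_rows", "arguments": {
  "commands": [
    [0, 0, 0, 0, 0.07, 0, 0],
    [0, 0, 0, 0, 0.1, 0, 0],
    [0, 0, 0, 0, 0.1, 0, 0],
    [0, 0, 0, 0, 0.1, 0, 0]
  ]
}}

```text
time_s: 11.77
position: [0.5762, -0.0623, 0.2104]
tcp_rot: [[-0.037, 0.994, -0.103], [0.999, 0.037, -0.001], [0.003, -0.103, -0.995]]
force: [-0.5, -0.2, -4.4]
opening: 0.111
grasp_force: 30.0
```

Request:
{"name": "send_rows", "arguments": {
  "commands": [
    [0, 0, 0, 0, 0.07, 0, 0],
    [0, 0, 0, 0, 0.1, 0, 0],
    [0, 0, 0, 0, 0.1, 0, 0],
    [0, 0, 0, 0, 0.1, 0, 0]
  ]
}}

```text
time_s: 12.1
position: [0.5792, -0.0623, 0.2101]
tcp_rot: [[-0.037, 0.994, -0.103], [0.999, 0.037, -0.001], [0.003, -0.103, -0.995]]
force: [-0.5, 0.2, -4.1]
opening: 0.115
grasp_force: 30.0
```

Request:
{"name": "send_rows", "arguments": {
  "commands": [
    [0, 0, 0, 0, 0.07, 0, 0],
    [0, 0, 0, 0, 0.1, 0, 0],
    [0, 0, 0, 0, 0.1, 0, 0],
    [0, 0, 0, 0, 0.1, 0, 0]
  ]
}}

```text
time_s: 12.43
position: [0.5822, -0.0621, 0.2098]
tcp_rot: [[-0.037, 0.994, -0.102], [0.999, 0.037, -0.001], [0.003, -0.102, -0.995]]
force: [0.4, 0.3, -3.9]
opening: 0.109
grasp_force: 30.0
```

Request:
{"name": "send_rows", "arguments": {
  "commands": [
    [0, 0, 0, 0, 0.07, 0, 0],
    [0, 0, 0, 0, 0.1, 0, 0],
    [0, 0, 0, 0, 0.1, 0, 0],
    [0, 0, 0, 0, 0.1, 0, 0]
  ]
}}

```text
time_s: 12.77
position: [0.5826, -0.0621, 0.2095]
tcp_rot: [[-0.037, 0.993, -0.108], [0.999, 0.038, -0.001], [0.003, -0.108, -0.994]]
force: [-5.3, -0.3, -1.1]
opening: 0.115
grasp_force: 30.0
```

Request:
{"name": "send_rows", "arguments": {
  "commands": [
    [0, 0, 0, 0, 0.07, 0, 0],
    [0, 0, 0, 0, 0.1, 0, 0],
    [0, 0, 0, 0, 0.1, 0, 0],
    [0, 0, 0, 0, 0.1, 0, 0]
  ]
}}

```text
time_s: 13.1
position: [0.5828, -0.0619, 0.2094]
tcp_rot: [[-0.038, 0.993, -0.115], [0.999, 0.038, -0.001], [0.004, -0.115, -0.993]]
force: [-11.0, -1.1, 2.8]
opening: 0.114
grasp_force: 30.0
```

```bash
sed -i 's/FX=.677;FZ=.155;/FX=.679;FZ=.1552;/' kin.py; python3 - <<'E'
from kin import *
setc(frame(YR,-5.9),[.5882,-.062,.2093])
for a in((40,-36,13),(40,-36,-4),(40,-30,-4),(40,-20,-1),(40,-16,2),(40,-12,6),(40,-8,10),(40,-5,12)): print(a,rel(*hang(*a,-3)))
E
```

```text
(40, -36, 13) [-0.02  -0.    -0.    -0.083 -0.513  0.096]
(40, -36, -4) [-0.02  -0.    -0.    -0.083 -0.455  0.659]
(40, -30, -4) [-0.02  -0.    -0.    -0.083 -0.256  0.639]
(40, -20, -1) [-0.02  -0.    -0.    -0.083  0.065  0.505]
(40, -16, 2) [-0.02  -0.    -0.    -0.083  0.188  0.392]
(40, -12, 6) [-0.02  -0.    -0.    -0.083  0.307  0.245]
(40, -8, 10) [-0.02  -0.    -0.    -0.083  0.426  0.099]
(40, -5, 12) [-0.02  -0.    -0.    -0.083  0.518  0.023]
```

Request:
{"name": "send_rows", "arguments": {
  "commands": [
    [-0.02, 0, 0, 0, -0.3, 0.1, 0],
    [-0.02, 0, 0, 0, -0.51, 0.1, 0],
    [-0.02, 0, 0, 0, -0.48, 0.4, 0],
    [-0.02, 0, 0, 0, -0.455, 0.66, 0],
    [-0.02, 0, 0, 0, -0.455, 0.66, 0],
    [-0.02, 0, 0, 0, -0.36, 0.65, 0],
    [-0.02, 0, 0, 0, -0.255, 0.64, 0],
    [-0.02, 0, 0, 0, -0.255, 0.64, 0],
    [-0.02, 0, 0, 0, -0.255, 0.64, 0]
  ]
}}

```text
time_s: 13.85
position: [0.5793, -0.0623, 0.1911]
tcp_rot: [[-0.037, 0.994, -0.1], [0.999, 0.037, -0.001], [0.003, -0.1, -0.995]]
force: [0.1, -0.2, -4.2]
opening: 0.114
grasp_force: 30.0
```

```bash
cat > now.py <<'E'
from kin import *
from rig import read_state
def now():
    s=read_state();z=s["tcp_rot"][:,2];zr=RR.T@z;th=AL-np.degrees(np.arctan2(zr[0],-zr[2]));t=np.radians(th)
    d=RR.T@(s["position"]-[FX,FY,FZ]);o=np.array([TC[0]*np.cos(t)+TC[2]*np.sin(t),0,-TC[0]*np.sin(t)+TC[2]*np.cos(t)])
    print("th %.1f hook"%th,(d-o)*1e3,"F",s["force"],"M",s["moment"],"op",s["opening"],s["grasp_force"],s["time_s"]);return s
E
python3 - <<'E'
from now import *
s=now();app([-0.02,0,0,0,-.255,.64])
for a in((40,-20,-1),(40,-16,2),(40,-12,6),(40,-8,10),(40,-5,12)): print(a,rel(*hang(*a,-3)))
E
```

```text
th 39.9 hook [-29.2425  -0.4582  -3.8483] F [ 0.1418 -0.2338 -4.2156] M [-0.0989  0.0036  0.0324] op 0.11367719631191722 29.996512150391936 13.85
(40, -20, -1) [-0.    -0.    -0.    -0.083  0.321 -0.134]
(40, -16, 2) [-0.    -0.    -0.    -0.083  0.443 -0.247]
(40, -12, 6) [-0.    -0.    -0.    -0.083  0.562 -0.394]
(40, -8, 10) [-0.    -0.    -0.    -0.083  0.682 -0.54 ]
(40, -5, 12) [-0.    -0.    -0.    -0.083  0.774 -0.616]
```

Request:
{"name": "send_rows", "arguments": {
  "commands": [
    [0, 0, 0, 0, 0.11, -0.04, 0],
    [0, 0, 0, 0, 0.22, -0.09, 0],
    [0, 0, 0, 0, 0.32, -0.134, 0],
    [0, 0, 0, 0, 0.38, -0.19, 0],
    [0, 0, 0, 0, 0.44, -0.247, 0],
    [0, 0, 0, 0, 0.44, -0.247, 0],
    [0, 0, 0, 0, 0.44, -0.247, 0]
  ]
}}

```text
time_s: 14.43
position: [0.5925, -0.0617, 0.1971]
tcp_rot: [[-0.037, 0.994, -0.101], [0.999, 0.037, -0.001], [0.003, -0.101, -0.995]]
force: [-0.8, -0.1, -4.6]
opening: 0.111
grasp_force: 30.0
```

```bash
python3 - <<'E'
from now import *
s=now();app([0,0,0,0,.44,-.247])
for a in((40,-12,6),(40,-8,10),(40,-5,12)): print(a,rel(*hang(*a,0)))
E
```

```text
th 40.0 hook [-16.108   -0.4116   2.1002] F [-0.7917 -0.1102 -4.591 ] M [-0.0831  0.0163  0.005 ] op 0.11053953937923715 29.996408857405186 14.4333
(40, -12, 6) [-0.    -0.    -0.     0.017  0.122 -0.147]
(40, -8, 10) [-0.    -0.    -0.     0.017  0.242 -0.293]
(40, -5, 12) [-0.    -0.    -0.     0.017  0.334 -0.369]
```

No contact yet, and the tongue is inside.

Request:
{"name": "send_rows", "arguments": {
  "commands": [
    [0, 0, 0, 0, 0.06, -0.07, 0],
    [0, 0, 0, 0, 0.12, -0.147, 0],
    [0, 0, 0, 0, 0.18, -0.22, 0],
    [0, 0, 0, 0, 0.24, -0.293, 0],
    [0, 0, 0, 0, 0.24, -0.293, 0],
    [0, 0, 0, 0, 0.24, -0.293, 0]
  ]
}}

```text
time_s: 14.93
position: [0.6006, -0.0615, 0.2052]
tcp_rot: [[-0.037, 0.994, -0.1], [0.999, 0.037, -0.001], [0.003, -0.1, -0.995]]
force: [-0.6, -0.2, -3.7]
opening: 0.11
grasp_force: 30.0
```

Request:
{"name": "send_rows", "arguments": {
  "commands": [
    [0, 0, 0, 0, 0.05, -0.04, 0],
    [0, 0, 0, 0, 0.09, -0.076, 0],
    [0, 0, 0, 0, 0.09, -0.076, 0],
    [0, 0, 0, 0, 0.09, -0.076, 0]
  ]
}}

```text
time_s: 15.27
position: [0.6034, -0.0613, 0.207]
tcp_rot: [[-0.037, 0.994, -0.101], [0.999, 0.037, -0.001], [0.003, -0.101, -0.995]]
force: [0.2, -1.0, -4.9]
opening: 0.113
grasp_force: 30.0
```

```bash
python3 - <<'E'
from now import *
s=now();app([0,0,0,0,.24,-.293]);app([0,0,0,0,.09,-.076])
q=s["joint_positions"];print(q)
for a in((34,-6,9.5),(28,-6.5,7.5),(20,-4.5,6),(12,-2.5,4)): 
    T=hang(*a,0);q,c=ik(*T,q);print(a,rel(*T),q,round(c,2))
E
```

```text
th 40.0 hook [-5.1633 -0.441  12.008 ] F [ 0.2322 -0.9913 -4.9403] M [-0.1058  0.0389 -0.0318] op 0.11333084542829516 29.996421486139297 15.2667
[-15.5447  32.2241  81.2554  -1.6554  72.0866 -17.1001]
(34, -6, 9.5) [-1.2   -0.    -0.     0.017 -0.12   0.35 ] [-16.4838  30.0544  87.1892   0.0722  62.567  -18.7169] 0.0
(28, -6.5, 7.5) [-2.4    0.    -0.     0.017 -0.201  0.692] [-17.6523  28.3621  92.9271   2.6354  52.9058 -21.3353] 0.0
(20, -4.5, 6) [-4.     0.    -0.     0.017 -0.18   1.108] [-19.2661  27.097   99.9368   8.0292  39.993  -27.0354] 0.0
(12, -2.5, 4) [-5.6    0.    -0.     0.017 -0.105  1.544] [-21.0181  27.1183 106.6774  19.1901  26.9469 -38.8985] 0.0
```

Request:
{"name": "send_rows", "arguments": {
  "commands": [
    [-0.6, 0, 0, 0, -0.07, 0.18, 0],
    [-1.2, 0, 0, 0, -0.12, 0.35, 0],
    [-1.8, 0, 0, 0, -0.17, 0.52, 0],
    [-2.4, 0, 0, 0, -0.2, 0.69, 0],
    [-2.4, 0, 0, 0, -0.2, 0.69, 0],
    [-2.4, 0, 0, 0, -0.2, 0.69, 0]
  ]
}}

```text
time_s: 15.77
position: [0.5942, -0.0615, 0.1868]
tcp_rot: [[-0.037, 0.994, 0.105], [0.999, 0.036, 0.008], [0.004, 0.106, -0.994]]
force: [-0.0, 0.2, -3.1]
opening: 0.109
grasp_force: 30.0
```

```bash
python3 - <<'E'
from now import *
s=now();app([-2.4,0,0,0,-.2,.69])
for a in((24,-5.5,7),(20,-4.5,6),(16,-3.5,5),(12,-2.5,4)): print(a,rel(*hang(*a,0)))
E
```

```text
th 28.1 hook [-7.7361 -0.2096  7.1396] F [-0.0497  0.1808 -3.0571] M [-0.1235  0.2201 -0.0033] op 0.10893889885149478 29.99893999658525 15.7667
(24, -5.5, 7) [-0.8    0.    -0.     0.017 -0.04   0.197]
(20, -4.5, 6) [-1.6    0.    -0.     0.017 -0.068  0.413]
(16, -3.5, 5) [-2.4    0.    -0.     0.017 -0.083  0.633]
(12, -2.5, 4) [-3.2    0.    -0.     0.017 -0.085  0.855]
```

Request:
{"name": "send_rows", "arguments": {
  "commands": [
    [-0.4, 0, 0, 0, 0.0, 0.09, 0],
    [-0.8, 0, 0, 0, -0.02, 0.19, 0],
    [-1.2, 0, 0, 0, -0.03, 0.29, 0],
    [-1.6, 0, 0, 0, -0.05, 0.4, 0],
    [-1.6, 0, 0, 0, -0.05, 0.4, 0],
    [-1.6, 0, 0, 0, -0.05, 0.4, 0]
  ]
}}

```text
time_s: 16.27
position: [0.5954, -0.0616, 0.175]
tcp_rot: [[-0.037, 0.969, 0.244], [0.999, 0.035, 0.012], [0.003, 0.244, -0.97]]
force: [0.3, -0.6, -4.1]
opening: 0.11
grasp_force: 30.0
```

```bash
python3 - <<'E'
from now import *
s=now();app([-1.6,0,0,0,-.05,.4])
for a in((16,-3.5,5),(12,-2.5,4),(8,-2,3),(4,-1.5,2)): print(a,rel(*hang(*a,0)))
E
```

```text
th 20.1 hook [-3.8501 -0.4041  6.3831] F [ 0.2866 -0.6165 -4.0852] M [-0.0917  0.482  -0.0136] op 0.11000857931463834 30.000832197256386 16.2667
(16, -3.5, 5) [-0.8    0.    -0.     0.017 -0.065  0.226]
(12, -2.5, 4) [-1.6    0.    -0.     0.017 -0.098  0.446]
(8, -2, 3) [-2.4    0.    -0.     0.017 -0.134  0.665]
(4, -1.5, 2) [-3.2    0.    -0.     0.017 -0.158  0.887]
```

Request:
{"name": "send_rows", "arguments": {
  "commands": [
    [-0.4, 0, 0, 0, -0.03, 0.11, 0],
    [-0.8, 0, 0, 0, -0.06, 0.22, 0],
    [-1.2, 0, 0, 0, -0.08, 0.33, 0],
    [-1.6, 0, 0, 0, -0.1, 0.44, 0],
    [-1.6, 0, 0, 0, -0.1, 0.44, 0],
    [-1.6, 0, 0, 0, -0.1, 0.44, 0]
  ]
}}

```text
time_s: 16.77
position: [0.5959, -0.0615, 0.1615]
tcp_rot: [[-0.037, 0.926, 0.377], [0.999, 0.033, 0.018], [0.004, 0.377, -0.926]]
force: [-0.9, -0.3, -3.6]
opening: 0.113
grasp_force: 30.0
```

```bash
python3 - <<'E'
from now import *
s=now();app([-1.6,0,0,0,-.1,.44]);print(s["joint_positions"])
for a in((10,-2,3),(8,-1.5,2),(6,-1,1),(4,-1,0),(0,-0.5,-0.5),(-1,0,-1)): print(a,rel(*hang(*a,0)))
E
```

```text
th 12.0 hook [-2.217  -0.3374  4.1509] F [-0.8626 -0.2897 -3.6233] M [-0.164   0.6513 -0.0045] op 0.11302935588239761 30.00267311464995 16.7667
[-21.1362  27.1375 106.5543  19.4374  27.2173 -39.0837]
(10, -2, 3) [-0.4    0.    -0.     0.017 -0.032  0.13 ]
(8, -1.5, 2) [-0.8    0.    -0.     0.017 -0.062  0.256]
(6, -1, 1) [-1.2    0.    -0.     0.017 -0.09   0.382]
(4, -1, 0) [-1.6    0.    -0.     0.017 -0.129  0.503]
(0, -0.5, -0.5) [-2.4    0.    -0.     0.017 -0.165  0.708]
(-1, 0, -1) [-2.6    0.    -0.     0.017 -0.165  0.776]
```

Request:
{"name": "send_rows", "arguments": {
  "commands": [
    [-0.4, 0, 0, 0, -0.03, 0.13, 0],
    [-0.8, 0, 0, 0, -0.05, 0.25, 0],
    [-1.2, 0, 0, 0, -0.07, 0.38, 0],
    [-1.2, 0, 0, 0, -0.07, 0.38, 0]
  ]
}}

```text
time_s: 17.1
position: [0.5989, -0.0617, 0.1513]
tcp_rot: [[-0.036, 0.879, 0.476], [0.999, 0.03, 0.02], [0.003, 0.476, -0.879]]
force: [-8.8, -0.3, 5.9]
opening: 0.114
grasp_force: 30.0
```

```bash
python3 - <<'E'
from now import *
s=now();app([-1.2,0,0,0,-.07,.38])
for a in((4,-.5,1),(2,-.5,.5),(0,0,0),(-1,0,-1),(-3,0,-3)): print(a,rel(*hang(*a,0)))
E
```

```text
th 5.8 hook [ 0.533  -0.6666  2.7921] F [-8.7806 -0.3355  5.9297] M [0.0698 0.3718 0.2732] op 0.11404538250246109 30.0254375483928 17.1
(4, -0.5, 1) [-0.4    0.    -0.     0.017 -0.041  0.095]
(2, -0.5, 0.5) [-0.8    0.    -0.     0.017 -0.083  0.197]
(0, 0, 0) [-1.2    0.    -0.     0.017 -0.106  0.309]
(-1, 0, -1) [-1.4    0.    -0.     0.017 -0.136  0.384]
(-3, 0, -3) [-1.8    0.    -0.     0.017 -0.193  0.533]
```

Request:
{"name": "send_rows", "arguments": {
  "commands": [
    [-0.4, 0, 0, 0, -0.04, 0.1, 0],
    [-0.8, 0, 0, 0, -0.08, 0.2, 0],
    [-1.2, 0, 0, 0, -0.1, 0.31, 0],
    [-1.4, 0, 0, 0, -0.13, 0.38, 0],
    [-1.4, 0, 0, 0, -0.13, 0.38, 0]
  ]
}}

```text
time_s: 17.52
position: [0.5996, -0.0608, 0.1388]
tcp_rot: [[-0.039, 0.815, 0.578], [0.999, 0.03, 0.025], [0.003, 0.578, -0.816]]
force: [-14.6, 4.2, 7.6]
opening: 0.113
grasp_force: 30.0
```

```bash
python3 - <<'E'
from now import *
s=now();app([-1.4,0,0,0,-.13,.38]);print(s["joint_positions"])
for a in((0,0,0),(-1,0,-1),(-3,0,-3),(-4,0,-5)): print(a,rel(*hang(*a,0)))
E
```

```text
th -1.1 hook [-0.1857  0.2362 -0.074 ] F [-14.6138   4.2052   7.6303] M [0.8382 1.5141 0.8903] op 0.11292658170384431 29.99769292306155 17.5167
[ -24.1962   30.6982  116.8582   89.6017   15.0408 -111.5927]
(0, 0, 0) [ 0.2    0.    -0.     0.017  0.033 -0.067]
(-1, 0, -1) [-0.     0.    -0.     0.017 -0.006  0.003]
(-3, 0, -3) [-0.4    0.    -0.     0.017 -0.081  0.144]
(-4, 0, -5) [-0.6    0.    -0.     0.017 -0.136  0.243]
```

Request:
{"name": "send_rows", "arguments": {
  "commands": [
    [-0.2, 0, 0, 0, -0.04, 0.07, 0],
    [-0.4, 0, 0, 0, -0.08, 0.14, 0],
    [-0.4, 0, 0, 0, -0.08, 0.14, 0],
    [0.1, 0, 0, 0, 0, -0.03, 0],
    [0.1, 0, 0, 0, 0, -0.03, 0]
  ]
}}

```text
time_s: 17.93
position: [0.6, -0.0615, 0.1402]
tcp_rot: [[-0.038, 0.821, 0.57], [0.999, 0.03, 0.023], [0.002, 0.57, -0.821]]
force: [-2.5, 1.8, -4.2]
opening: 0.118
grasp_force: 30.0
```

```bash
python3 - <<'E'
from now import *
s=now();app([.1,0,0,0,0,-.03])
q=s["joint_positions"];R,p=get()
for k in(.03,.06,.09):
    q,c=ik(R,p-R[:,2]*k,q);print(q,c)
E
```

```text
th -0.6 hook [ 0.4021 -0.5093  0.5821] F [-2.4816  1.8168 -4.2446] M [0.0961 1.5897 0.3316] op 0.1181666576885485 29.979204857954755 17.9333
[-25.1164  26.6599 117.7504  75.5846  15.6486 -98.0621] 1.1428490294656006e-13
[-26.2893  22.6609 118.7628  65.8949  17.3066 -88.936 ] 3.891124188079115e-12
[-27.5662  18.5481 119.4842  57.1696  19.6545 -80.767 ] 1.7348578688955476e-12
```

Request:
{"name": "send_rows", "arguments": {
  "commands": [
    [0, 0, 0, 0, 0, 0, 0.5],
    [0, 0, 0, 0, 0, 0, 0.5],
    [0, 0, 0, 0, 0, 0, 0.5],
    [0, 0, 0, 0, 0, 0, 0.5],
    [0, 0, 0, 0, 0, 0, 0.5],
    [0, 0, 0, 0, 0, 0, 0.5],
    [0, 0, 0, 0, 0, -0.5, 0.5],
    [0, 0, 0, 0, 0, -1.2, 0.5],
    [0, 0, 0, 0, 0, -2, 0.6],
    [0, 0, 0, 0, 0, -3, 0.7],
    [0, 0, 0, 0, 0, -3, 0.8],
    [0, 0, 0, 0, 0, -3, 0.8]
  ]
}}

```text
time_s: 18.93
position: [0.5483, -0.0638, 0.2143]
tcp_rot: [[-0.037, 0.82, 0.572], [0.999, 0.029, 0.022], [0.002, 0.572, -0.82]]
force: [-0.4, -0.8, -0.7]
opening: 0.717
grasp_force: 0.0
```

```bash
python3 - <<'E'
from now import *
from rig import optics
from fit import proj
import cv2
s=read_state();print(s["position"],s["joint_positions"],s["force"])
im=optics.capture("scene")["image"];cv2.imwrite("pics/k0s.png",im);f=6;x0,y0=325,190
c=cv2.resize(im[y0:y0+100,x0:x0+66],None,fx=f,fy=f,interpolation=cv2.INTER_CUBIC);w=c.copy()
P=lambda p:np.array([FX,FY,FZ])+RR@(np.array(p)/1e3-[0,0,.07])
L=[[(-76,-63,0),(0,-63,0),(0,-63,74)],[(-76,-63,0),(-76,-63,52),(0,-63,52)],[(-76,-63,0),(-76,63,0)],[(0,-63,74),(0,63,74)],[(-76,-63,52),(-76,63,52)]]
for l in L:
    q=[tuple(map(int,(proj("scene",P(p))-[x0-.5,y0-.5])*f)) for p in l]
    for a,b in zip(q,q[1:]): cv2.line(w,a,b,(0,0,255),1)
cv2.imwrite("pics/k0.png",np.hstack([c,w]))
E
```

```text
[ 0.5483 -0.0638  0.2143] [-27.6756  18.4285 119.4853  57.4961  19.7779 -80.9923] [-0.4041 -0.8382 -0.6535]
```

View pics/k0.png

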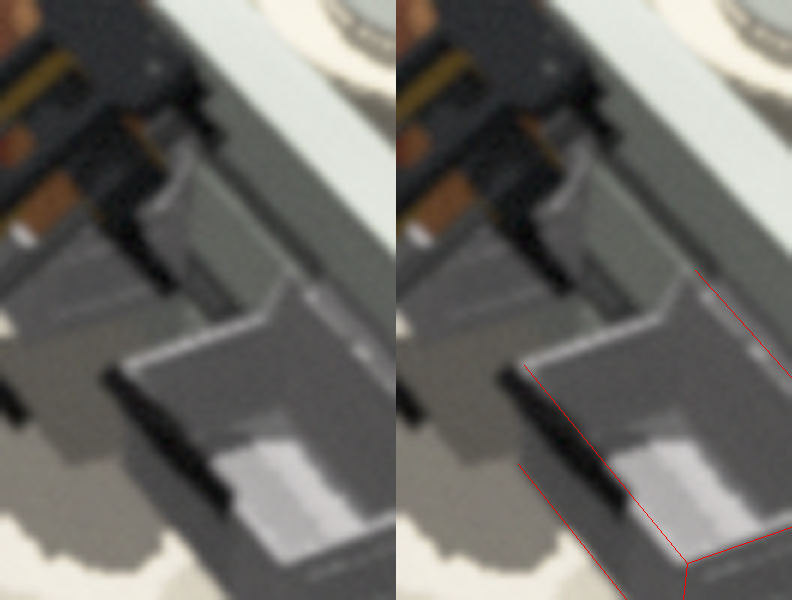

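The caddy hangs home: its rims lie on the predicted level wireframe, with the front corners at (125,367) and (285,562) in k0. Next is the mustard bottle, using a tilted side grasp so the cap clears the palm.

```bash
cat >> kin.py <<'E'
def side(az,t,sg=1):
    a,b=np.radians([az,t]);h=np.array([np.cos(a),np.sin(a),0]);u=np.array([0,0,1.])
    z=np.sin(b)*h-np.cos(b)*u;y=sg*np.array([-h[1],h[0],0]);return np.c_[np.cross(y,z),y,z]
M=np.array([.4512,.1455,0]);B=np.array([FX,FY,FZ-.067])+RR@[-.038,0,0]
def bot(az,t,base,hg=.105,sg=1):
    R=side(az,t,sg);return R,base+[0,0,hg]+R[:,2]*.019
E
python3 - <<'E'
from kin import *
print(B)
rng=np.random.default_rng(0)
def best(T):
    b=None
    for s in([-20,30,100,90,40,0],[0,30,110,0,30,90],[0,30,110,0,30,-90],[-40,20,110,60,40,-60],[10,30,110,150,40,0],[-10,20,100,-30,50,60]):
        q,c=ik(*T,s)
        if c<.05:
            m=np.min(np.minimum(q-LO,HI-q)) 
            if b is None or m>b[0]: b=(m,q)
    return b
for sg in(1,-1):
  for t in(40,50):
    for az in(-30,-15,0,15,30,45):
        a=best(bot(az,t,M,.105,sg));b=best(bot(az,t,B,.105,sg))
        print(sg,t,az,"G",None if a is None else np.round(a[1]),"P",None if b is None else np.round(b[1]))
E
```

```text
[ 0.641  -0.0595  0.0882]
1 40 -30 G [ 22.  39. 126. 250.  33.  68.] P [ -9.  30. 108. -76.  13.   2.]
1 40 -15 G [ 16.  39. 132. 217.  33.  82.] P [-15.  29. 111. 149.   0. 120.]
1 40 0 G [  7.  41. 137. 187.  38.  90.] P None
1 40 15 G [ -3.  42. 140. 163.  41.  89.] P None
1 40 30 G [-12.  41. 139. 138.  40.  90.] P [-30.  31. 105.  62.  39. 161.]
1 40 45 G [-17.  40. 135. 111.  38.  98.] P [-32.  34. 100.  54.  51. 156.]
1 50 -30 G [ 27.  45. 128. 242.  46.  82.] P [ -8.  33. 114. 230.  22.  57.]
1 50 -15 G [ 19.  47. 136. 213.  53.  93.] P [-15.  32. 117. 179.  19.  91.]
1 50 0 G None P [-23.  32. 118. 133.  24. 119.]
1 50 15 G None P [-30.  33. 115. 102.  33. 133.]
1 50 30 G None P [-34.  34. 110.  81.  44. 140.]
1 50 45 G [-24.  49. 139. 117.  53.  81.] P [-36.  36. 103.  66.  56. 142.]
-1 40 -30 G [  22.   39.  126.  250.   33. -112.] P None
-1 40 -15 G [ 16.  39. 132. 217.  33. -98.] P [-15.  29. 111. 149.   0. -60.]
-1 40 0 G [  7.  41. 137. 187.  38. -90.] P [-21.  29. 111.  84.  14. -11.]
-1 40 15 G [ -3.  42. 140. 163.  41. -91.] P [-27.  30. 109.  72.  27. -15.]
-1 40 30 G [-12.  41. 139. 138.  40. -90.] P [-30.  31. 105.  62.  39. -19.]
-1 40 45 G [-17.  40. 135. 111.  38. -82.] P [-32.  34. 100.  54.  51. -24.]
-1 50 -30 G [ 27.  45. 128. 242.  46. -98.] P [  -8.   33.  114.  230.   22. -123.]
-1 50 -15 G [ 19.  47. 136. 213.  53. -87.] P [-15.  32. 117. 179.  19. -89.]
-1 50 0 G None P [-23.  32. 118. 133.  24. -61.]
-1 50 15 G None P [-30.  33. 115. 102.  33. -47.]
-1 50 30 G None P [-34.  34. 110.  81.  44. -40.]
-1 50 45 G [-24.  49. 139. 117.  53. -99.] P [-36.  36. 103.  66.  56. -38.]
```

```bash
python3 - <<'E'
from kin import *
from fit import proj
import cv2
from scipy.optimize import minimize
W={"scene":(245,200,290,285),"top":(240,230,285,280)}
mk={}
for n,(a,b,c,d) in W.items():
    h=cv2.cvtColor(cv2.imread(f"pics/{n}0.png"),cv2.COLOR_BGR2HSV);m=((h[...,0]>10)&(h[...,0]<32)&(h[...,1]>110)&(h[...,2]>50)).astype(np.uint8)
    z=np.zeros_like(m);z[b:d,a:c]=m[b:d,a:c];k,l,s,_=cv2.connectedComponentsWithStats(z);i=1+np.argmax(s[1:,4]);mk[n]=(l==i).astype(np.uint8);print(n,s[i])
an=np.linspace(0,2*np.pi,40)
pts=[(28*np.cos(t),28*np.sin(t),z) for t in an for z in(0,140)]+[(20*np.cos(t),20*np.sin(t),150) for t in an]+[(4*np.cos(t),4*np.sin(t),199) for t in an]
def cost(x):
    c=0
    for n in W:
        q=np.array([proj(n,np.array(p)/1e3+[x[0],x[1],0]) for p in pts]);m=cv2.resize(mk[n],None,fx=4,fy=4,interpolation=cv2.INTER_NEAREST)
        o=np.zeros_like(m);cv2.fillConvexPoly(o,cv2.convexHull(((q+.5)*4).astype(np.int32)),1)
        c-= (o&m).sum()/(o|m).sum()
    return c
r=minimize(cost,[.4512,.1455],method="Nelder-Mead",options=dict(initial_simplex=[[.4512,.1455],[.457,.1455],[.4512,.151]],maxiter=60));print(r.x,r.fun)
E
```

```text
scene [256 236  20  38 646]
top [249 240  20  19 301]
[0.4555 0.1577] -0.9354386452343135
```

```bash
python3 - <<'E'
from kin import *
from fit import proj
an=np.linspace(0,2*np.pi,60)
ring=lambda n,x,r,z:np.array([proj(n,np.array([x[0]+r*np.cos(t),x[1]+r*np.sin(t),z])) for t in an])
def f(x):
    b=ring("scene",x,.028,0);m=ring("scene",x,.028,.08);c=np.r_[ring("top",x,.02,.155)]
    return [b[:,1].max()-274.3,m[:,0].mean()-265.7,*(c.mean(0)-[258.8,249.3]),*(proj("scene",np.array([*x,.199]))-[265,211]),*(proj("top",np.array([*x,.199]))-[258.3,246.7])]
r=least_squares(f,[.45,.145]);print(r.x,np.array(r.fun))
m=r.x
M[:2]=m
s=[-27.7,18.4,119.5,57.5,19.8,-81]
for az,t in((42,42),(37,42),(45,45)):
    for base,up in((M,.12),(M,0)):
        T=bot(az,t,base,.115,-1);T=(T[0],T[1]+[0,0,up]);q,c=ik(*T,s);print(az,t,up,q,c)
for az,t in((42,42),(8,42),(8,45)):
    for up in(.14,0):
        T=bot(az,t,B,.115,-1);T=(T[0],T[1]+[0,0,up]);q,c=ik(*T,s);print("P",az,t,up,q,c)
E
```

```text
[0.4528 0.152 ] [ 4.1257 -0.1452  0.9416 -0.2518 -1.237  -1.9429 -0.9369 -1.8325]
42 42 0.12 [-16.5258  16.6992 129.7188  78.1249  35.6735 -36.0067] 1.868660319706157e-13
42 42 0 [-16.5258  39.6344 136.0409 117.1235  39.8814 -84.2434] 9.457225047398789e-14
37 42 0.12 [-14.6058  16.1819 130.9571  84.1045  31.8181 -36.2331] 2.0312486180864642e-13
37 42 0 [-14.6058  40.1141 137.5447 126.2742  40.5798 -87.179 ] 5.75120050175734e-14
45 45 0.12 [-19.3885  18.3686 130.6784  80.9501  40.2158 -44.0836] 2.333045514203996e-13
45 45 0 [-19.3885  41.8414 136.5486 114.1333  44.3227 -87.9218] 1.545145874796167e-13
P 42 42 0.14 [-32.659   21.1372  93.4106  46.9673  61.9808  -6.4489] 2.870069855154802e-13
P 42 42 0 [-32.659   32.6323 101.1299  57.3     50.0693 -24.7323] 5.399460493641166e-13
P 8 42 0.14 [-24.7915  15.191  102.9795  42.9305  32.1446  26.1906] 1.2413400736837448e-13
P 8 42 0 [-24.7915  28.6998 111.4653  83.0617  21.4115 -18.1366] 1.3837768209042985e-13
P 8 45 0.14 [-25.5661  15.1811 105.0614  51.2198  30.1003  17.7465] 3.2451587514048115e-12
P 8 45 0 [-25.5661  29.3893 113.3246  95.9018  23.1439 -31.55  ] 1.8820063405693674e-13
```

```bash
cat >> kin.py <<'E'
M=np.array([.452,.148,0])
E
python3 - <<'E'
from kin import *
from rig import read_state
s=read_state();setc(s["tcp_rot"],s["position"]);R0,p0=get();q=s["joint_positions"]
R,p=bot(42,42,M,.115,-1)
P=[(R0,p0+[-.02,0,.10]),(R,np.array([.44,.06,.32])),(R,p+[0,0,.16])]
pr=(R0,p0)
for T in P:
    print(rel(*T))
    dv=Ro.from_matrix(pr[0].T@T[0]).as_rotvec()
    for f in(.25,.5,.75,1):
        q,c=ik(pr[0]@Ro.from_rotvec(dv*f).as_matrix(),pr[1]+f*(T[1]-pr[1]),q);print("  ",np.round(q,1),round(c,3))
    pr=T
setc(R,p+[0,0,.16]);print("desc",rel(R,p))
E
```

```text
[ 0.     0.     0.     0.034  1.356 -3.117]
   [-28.   15.1 118.4  48.5  22.7 -71.6] 0.0
   [-28.4  11.9 117.1  41.6  26.1 -64.3] 0.0
   [-28.8   8.8 115.7  36.5  29.8 -58.8] 0.0
   [-29.2   6.  114.   32.6  33.7 -54.4] 0.0
[ 2.602  4.593 11.422  4.264 -0.821 -4.884]
   [-30.1   4.5 114.3  34.4  41.6 -41.9] 0.0
   [-31.8   3.3 115.7  38.6  48.3 -32.1] 0.0
   [-34.    2.4 118.5  44.2  53.8 -24.2] 0.0
   [-36.8   1.6 122.6  50.5  58.3 -17.6] 0.0
[ 2.602  4.593 11.422  7.447 -1.268 -2.784]
   [-32.    3.4 124.1  53.4  53.3 -17.8] 0.0
   [-27.2   5.5 125.2  56.9  48.3 -18.4] 0.0
   [-22.2   7.8 126.1  61.1  43.5 -19.7] 0.0
   [-17.3  10.4 126.7  66.   39.  -21.6] 0.0
desc [ 0.     0.     0.    -3.569  0.     3.963]
```

Request:
{"name": "send_rows", "arguments": {
  "commands": [
    [0, 0, 0, 0, 0.45, -1, 0.85],
    [0, 0, 0, 0, 0.9, -2, 0.85],
    [0, 0, 0, 0, 1.36, -3.1, 0.85],
    [0.3, 0.6, 1.4, 0.5, 1.1, -3.3, 0.85],
    [0.65, 1.15, 2.8, 1, 0.8, -3.5, 0.85],
    [0.95, 1.7, 4.2, 1.6, 0.55, -3.75, 0.85],
    [1.3, 2.3, 5.7, 2.1, 0.27, -4, 0.85],
    [1.6, 2.85, 7.1, 2.7, 0, -4.2, 0.85],
    [1.95, 3.4, 8.5, 3.2, -0.25, -4.45, 0.85],
    [2.3, 4, 10, 3.75, -0.55, -4.7, 0.85],
    [2.6, 4.59, 11.42, 4.26, -0.82, -4.88, 0.85],
    [2.6, 4.59, 11.42, 5.3, -0.97, -4.2, 0.85],
    [2.6, 4.59, 11.42, 6.4, -1.12, -3.5, 0.85],
    [2.6, 4.59, 11.42, 7.45, -1.27, -2.78, 0.85],
    [2.6, 4.59, 11.42, 7.45, -1.27, -2.78, 0.85],
    [2.6, 4.59, 11.42, 7.45, -1.27, -2.78, 0.85],
    [2.6, 4.59, 11.42, 7.45, -1.27, -2.78, 0.85],
    [2.6, 4.59, 11.42, 7.45, -1.27, -2.78, 0.85]
  ]
}}

```text
time_s: 20.48
position: [0.4621, 0.1557, 0.2607]
tcp_rot: [[0.553, 0.668, 0.497], [0.497, -0.744, 0.447], [0.669, -0.0, -0.744]]
force: [0.5, 0.3, -0.2]
opening: 0.849
grasp_force: 0.0
```

```bash
python3 - <<'E'
from kin import *
from rig import read_state
s=read_state();R,p=bot(42,42,M,.115,-1)
print(s["position"],p,s["joint_positions"]);print(s["tcp_rot"]-R);setc(s["tcp_rot"],s["position"])
print(rel(R,p+[0,0,.06]),rel(R,p))
E
```

```text
[0.4621 0.1557 0.2607] [0.4614 0.1565 0.1009] [-17.3869  10.4981 126.5924  65.9732  39.0336 -21.562 ]
[[ 0.0009 -0.0008  0.0001]
 [-0.0005 -0.0007 -0.0007]
 [-0.0004 -0.0002 -0.0004]]
[ 0.007  0.006 -0.011 -2.223 -0.032  2.474] [ 0.007  0.006 -0.011 -3.561 -0.032  3.961]
```

Request:
{"name": "send_rows", "arguments": {
  "commands": [
    [0, 0, 0, -0.55, -0.01, 0.62, 0.85],
    [0, 0, 0, -1.1, -0.02, 1.24, 0.85],
    [0, 0, 0, -1.65, -0.03, 1.85, 0.85],
    [0, 0, 0, -2.22, -0.03, 2.47, 0.85],
    [0, 0, 0, -2.22, -0.03, 2.47, 0.85]
  ]
}}

```text
time_s: 20.9
position: [0.4605, 0.1552, 0.1572]
tcp_rot: [[0.56, 0.665, 0.493], [0.494, -0.746, 0.446], [0.665, -0.006, -0.747]]
force: [0.1, 0.2, -0.2]
opening: 0.851
grasp_force: 0.0
```

Request:
{"name": "send_rows", "arguments": {
  "commands": [
    [0, 0, 0, -0.35, 0, 0.38, 0.85],
    [0, 0, 0, -0.7, 0, 0.75, 0.85],
    [0, 0, 0, -1.05, 0, 1.12, 0.85],
    [0, 0, 0, -1.34, 0, 1.49, 0.85],
    [0, 0, 0, -1.34, 0, 1.49, 0.85]
  ]
}}

```text
time_s: 21.32
position: [0.4618, 0.1561, 0.1001]
tcp_rot: [[0.555, 0.667, 0.497], [0.495, -0.745, 0.447], [0.669, -0.002, -0.744]]
force: [-0.2, 0.2, -0.2]
opening: 0.849
grasp_force: 0.0
```

Now close the gripper.

Request:
{"name": "send_rows", "arguments": {
  "commands": [
    [0, 0, 0, 0, 0, 0, 0],
    [0, 0, 0, 0, 0, 0, 0],
    [0, 0, 0, 0, 0, 0, 0],
    [0, 0, 0, 0, 0, 0, 0],
    [0, 0, 0, 0, 0, 0, 0],
    [0, 0, 0, 0, 0, 0, 0],
    [0, 0, 0, 0, 0, 0, 0]
  ]
}}

```text
time_s: 21.9
position: [0.4607, 0.1582, 0.102]
tcp_rot: [[0.551, 0.67, 0.498], [0.497, -0.742, 0.45], [0.671, -0.0, -0.742]]
force: [-0.4, 0.1, 6.9]
opening: 0.625
grasp_force: 29.9
```

```bash
python3 - <<'E'
from kin import *
from rig import read_state
s=read_state();R,p=bot(42,42,M,.115,-1)
print(s["position"],s["force"],s["opening"],s["grasp_force"]);setc(R,s["position"]);R0,p0=get();q=s["joint_positions"]
Rp,pp=bot(8,42,B,.115,-1)
P=[(R,p0+[0,0,.16]),(side(25,42,-1),np.array([.52,.02,.30])),(Rp,pp+[0,0,.13]),(Rp,pp+[0,0,.06]),(Rp,pp)]
pr=(R0,p0)
for T in P:
    print(rel(*T),T[1])
    dv=Ro.from_matrix(pr[0].T@T[0]).as_rotvec()
    for f in(.5,1):
        q,c=ik(pr[0]@Ro.from_rotvec(dv*f).as_matrix(),pr[1]+f*(T[1]-pr[1]),q);print("  ",np.round(q,1),round(c,3))
    pr=T
E
```

```text
[0.4607 0.1582 0.102 ] [-0.3629  0.1315  6.8901] 0.6250275718253423 29.940540768046162
[ 0.     0.     0.     3.569  0.    -3.963] [0.4607 0.1582 0.262 ]
   [-17.1  23.5 132.6  91.4  35.  -52.8] 0.0
   [-17.1  10.2 126.7  65.9  39.  -21.2] 0.0
[-2.275  0.     2.527  3.219  4.745 -5.984] [0.52 0.02 0.3 ]
   [-24.5   8.5 123.7  61.2  40.4 -14.1] 0.0
   [-30.2   8.  119.6  57.1  40.9  -6.3] 0.0
[-4.55   0.     5.053  4.816  9.65  -5.402] [ 0.6536 -0.0577  0.3191]
   [-27.3  11.8 112.   53.1  35.4   7.2] 0.0
   [-24.8  16.  103.7  44.7  31.   24.1] 0.0
[-4.55   0.     5.053  3.255  9.65  -3.668] [ 0.6536 -0.0577  0.2491]
   [-24.8  19.  106.2  52.   27.4  15.7] 0.0
   [-24.8  22.3 108.4  61.6  24.3   5.1] 0.0
[-4.55   0.     5.053  1.917  9.65  -2.181] [ 0.6536 -0.0577  0.1891]
   [-24.8  25.4 110.1  71.6  22.4  -5.8] 0.0
   [-24.8  28.7 111.5  83.1  21.4 -18.1] 0.0
```

Request:
{"name": "send_rows", "arguments": {
  "commands": [
    [0, 0, 0, 0.45, 0, -0.5, 0],
    [0, 0, 0, 1.2, 0, -1.3, 0],
    [0, 0, 0, 2, 0, -2.2, 0],
    [0, 0, 0, 2.8, 0, -3.1, 0],
    [0, 0, 0, 3.57, 0, -3.96, 0],
    [-0.5, 0, 0.5, 3.5, 1, -4.4, 0],
    [-1, 0, 1.1, 3.4, 2.1, -4.85, 0],
    [-1.5, 0, 1.7, 3.35, 3.1, -5.3, 0],
    [-1.9, 0, 2.1, 3.3, 4, -5.65, 0],
    [-2.28, 0, 2.53, 3.22, 4.75, -5.98, 0],
    [-2.7, 0, 3, 3.5, 5.7, -5.87, 0],
    [-3.2, 0, 3.5, 3.8, 6.7, -5.75, 0],
    [-3.6, 0, 4, 4.1, 7.7, -5.65, 0],
    [-4.1, 0, 4.5, 4.5, 8.7, -5.5, 0],
    [-4.55, 0, 5.05, 4.82, 9.65, -5.4, 0],
    [-4.55, 0, 5.05, 4.82, 9.65, -5.4, 0],
    [-4.55, 0, 5.05, 4.82, 9.65, -5.4, 0],
    [-4.55, 0, 5.05, 4.82, 9.65, -5.4, 0]
  ]
}}

```text
time_s: 23.4
position: [0.6519, -0.0568, 0.3155]
tcp_rot: [[0.74, 0.142, 0.658], [0.104, -0.99, 0.096], [0.665, -0.003, -0.747]]
force: [-0.4, 0.9, -2.0]
opening: 0.628
grasp_force: 30.0
```

```bash
python3 - <<'E'
from kin import *
from fit import proj,C
from rig import read_state,optics
import cv2
s=read_state();print(s["position"],s["joint_positions"],s["force"],s["opening"],s["grasp_force"])
Rp,pp=bot(8,42,B,.115,-1);print(s["tcp_rot"]-Rp,pp)
b=s["position"]-s["tcp_rot"][:,2]*.019
for n in("scene","top"):
    im=optics.capture(n)["image"];cv2.imwrite(f"pics/m_{n}.png",im)
    e=lambda z:np.round(proj(n,b+[0,0,z]),1)
    print(n,"pred tip",e(.084),"mid",e(0),"bottom",e(-.115))
    h=cv2.cvtColor(im,cv2.COLOR_BGR2HSV);m=((h[...,0]>12)&(h[...,0]<32)&(h[...,1]>110)&(h[...,2]>60)).astype(np.uint8)
    k,l,st,ce=cv2.connectedComponentsWithStats(m)
    for i in range(1,k):
        if st[i,4]>25 and np.hypot(*(ce[i]-e(0)))<70: print(st[i],ce[i])
E
```

```text
[ 0.6519 -0.0568  0.3155] [-24.8184  16.1866 103.9402  44.7615  31.0749  23.8833] [-0.3574  0.8965 -2.0145] 0.6276693246014237 29.959748670709132
[[ 0.0037  0.0026 -0.0046]
 [ 0.0008  0.0004  0.003 ]
 [-0.0042 -0.0025 -0.0037]] [ 0.6536 -0.0577  0.1891]
scene pred tip [382.9 159.1] mid [379.5 193.2] bottom [375.2 235.6]
[379 159  15  19  97] [385.8763 169.2474]
[ 413  161   72  100 2956] [441.1211 202.4909]
[371 174   7   9  35] [374.1429 178.1714]
[327 180  22  48 716] [337.3352 203.6676]
[367 207  25  33 590] [378.6542 224.7017]
top pred tip [382.7 175.7] mid [377.6 190.8] bottom [371.7 207.8]
[382 158   4   9  27] [383.5556 161.963 ]
[369 171  23  19 323] [381.13   179.7926]
[371 190  14   6  44] [377.75   192.2727]
[434 208  10   9  47] [437.5745 212.9787]
```

```bash
python3 - <<'E'
from kin import *
from rig import read_state
s=read_state();Rp,pp=bot(8,42,B,.115,-1);setc(s["tcp_rot"],s["position"]);print(s["position"])
t=pp+[-.0035,0,0]
for z in(.25,.215,.1945): print(z,rel(Rp,np.array([t[0],t[1],z])))
E
```

```text
[ 0.6518 -0.0571  0.316 ]
0.25 [-0.03   0.054 -0.001 -1.508  0.016  1.602]
0.215 [-0.03   0.054 -0.001 -2.284  0.019  2.472]
0.1945 [-0.03   0.054 -0.001 -2.739  0.02   2.982]
```

Request:
{"name": "send_rows", "arguments": {
  "commands": [
    [-0.03, 0.05, 0, -0.4, 0, 0.4, 0],
    [-0.03, 0.05, 0, -0.95, 0.01, 1, 0],
    [-0.03, 0.05, 0, -1.5, 0.02, 1.6, 0],
    [-0.03, 0.05, 0, -1.5, 0.02, 1.6, 0],
    [-0.03, 0.05, 0, -1.5, 0.02, 1.6, 0]
  ]
}}

```text
time_s: 23.92
position: [0.6509, -0.0583, 0.2502]
tcp_rot: [[0.737, 0.138, 0.662], [0.102, -0.99, 0.093], [0.669, -0.001, -0.744]]
force: [-0.2, -0.0, -1.9]
opening: 0.624
grasp_force: 30.0
```

Request:
{"name": "send_rows", "arguments": {
  "commands": [
    [0, 0, 0, -0.26, 0, 0.29, 0],
    [0, 0, 0, -0.52, 0, 0.58, 0],
    [0, 0, 0, -0.78, 0, 0.87, 0],
    [0, 0, 0, -0.78, 0, 0.87, 0],
    [0, 0, 0, -0.78, 0, 0.87, 0]
  ]
}}

```text
time_s: 24.33
position: [0.6526, -0.0589, 0.2175]
tcp_rot: [[0.734, 0.138, 0.665], [0.104, -0.99, 0.091], [0.672, 0.002, -0.741]]
force: [-0.5, 0.5, -3.2]
opening: 0.626
grasp_force: 30.0
```

```bash
python3 - <<'E'
from kin import *
from rig import read_state
s=read_state();Rp,pp=bot(8,42,B,.115,-1);setc(s["tcp_rot"],s["position"]);print(s["position"],s["force"],s["moment"])
t=pp+[-.0035,0,0]
for z in(.205,.1945,.192,.190): print(z,rel(Rp,np.array([t[0],t[1],z])))
E
```

```text
[ 0.6526 -0.0589  0.2175] [-0.507   0.5189 -3.2169] [-0.1769  1.3762  0.055 ]
0.205 [ 0.024 -0.038  0.006 -0.336 -0.052  0.258]
0.1945 [ 0.024 -0.038  0.006 -0.571 -0.053  0.517]
0.192 [ 0.024 -0.038  0.006 -0.627 -0.053  0.579]
0.19 [ 0.024 -0.038  0.006 -0.672 -0.053  0.628]
```

Request:
{"name": "send_rows", "arguments": {
  "commands": [
    [0, 0, 0, -0.17, -0.03, 0.13, 0],
    [0, 0, 0, -0.34, -0.05, 0.26, 0],
    [0, 0, 0, -0.45, -0.05, 0.39, 0],
    [0, 0, 0, -0.57, -0.05, 0.52, 0],
    [0, 0, 0, -0.57, -0.05, 0.52, 0],
    [0, 0, 0, -0.57, -0.05, 0.52, 0]
  ]
}}

```text
time_s: 24.83
position: [0.651, -0.0581, 0.1951]
tcp_rot: [[0.732, 0.138, 0.667], [0.104, -0.99, 0.091], [0.673, 0.003, -0.74]]
force: [0.5, -0.1, -3.0]
opening: 0.628
grasp_force: 30.0
```

Request:
{"name": "send_rows", "arguments": {
  "commands": [
    [0, 0, 0, -0.06, 0, 0.06, 0],
    [0, 0, 0, -0.06, 0, 0.06, 0],
    [0, 0, 0, -0.06, 0, 0.06, 0]
  ]
}}

```text
time_s: 25.08
position: [0.6502, -0.0578, 0.1915]
tcp_rot: [[0.734, 0.138, 0.665], [0.104, -0.99, 0.091], [0.672, 0.002, -0.741]]
force: [-0.0, -0.1, -3.0]
opening: 0.626
grasp_force: 30.0
```

Request:
{"name": "send_rows", "arguments": {
  "commands": [
    [0, 0, 0, -0.04, 0, 0.04, 0],
    [0, 0, 0, -0.04, 0, 0.04, 0],
    [0, 0, 0, -0.04, 0, 0.04, 0]
  ]
}}

```text
time_s: 25.33
position: [0.6498, -0.0578, 0.1892]
tcp_rot: [[0.734, 0.138, 0.665], [0.104, -0.99, 0.092], [0.671, 0.002, -0.741]]
force: [-0.4, -0.5, -2.7]
opening: 0.631
grasp_force: 30.0
```

Request:
{"name": "send_rows", "arguments": {
  "commands": [
    [0, 0, 0, -0.03, 0, 0.03, 0],
    [0, 0, 0, -0.03, 0, 0.03, 0],
    [0, 0, 0, -0.03, 0, 0.03, 0]
  ]
}}

```text
time_s: 25.58
position: [0.6503, -0.0577, 0.1889]
tcp_rot: [[0.733, 0.138, 0.666], [0.104, -0.99, 0.092], [0.672, 0.002, -0.74]]
force: [-1.4, 0.9, 2.3]
opening: 0.627
grasp_force: 30.0
```

Request:
{"name": "send_rows", "arguments": {
  "commands": [
    [0, 0, 0, 0, 0, 0, 0.7],
    [0, 0, 0, 0, 0, 0, 0.75],
    [0, 0, 0, 0, 0, 0, 0.8],
    [0, 0, 0, 0, 0, 0, 0.8],
    [0, 0, 0, 0, 0, 0, 0.8],
    [0, 0, 0, 0.25, 0, -0.25, 0.8],
    [0, 0, 0, 0.5, 0, -0.6, 0.8],
    [0, 0, 0, 1, 0, -1.1, 0.8],
    [0, 0, 0, 1.6, 0, -1.8, 0.8],
    [0, 0, 0, 2.3, 0, -2.5, 0.8],
    [0, 0, 0, 3, 0, -3.3, 0.8],
    [0, 0, 0, 3.6, 0, -4, 0.8],
    [0, 0, 0, 3.6, 0, -6, 0.8],
    [0, 0, 0, 3.6, 0, -8, 0.8],
    [0, 0, 0, 3.6, 0, -8, 0.8],
    [0, 0, 0, 3.6, 0, -8, 0.8],
    [0, 0, 0, 3.6, 0, -8, 0.8],
    [0, 0, 0, 3.6, 0, -8, 0.8]
  ]
}}

```text
time_s: 27.08
position: [0.5692, -0.0685, 0.438]
tcp_rot: [[0.734, 0.138, 0.664], [0.103, -0.99, 0.091], [0.671, 0.002, -0.742]]
force: [0.8, 0.3, 0.2]
opening: 0.8
grasp_force: 0.0
```

```bash
python3 - <<'E'
from kin import *
from fit import proj
from rig import read_state,optics
import cv2
s=read_state();print(s["position"],s["joint_positions"],s["force"],s["opening"])
for n in("scene","top"):
    im=optics.capture(n)["image"];cv2.imwrite(f"pics/e_{n}.png",im)
    e=lambda z:np.round(proj(n,B+[0,0,z]),1)
    print(n,"pred tip",e(.199),"mid",e(.1),"bottom",e(0))
    h=cv2.cvtColor(im,cv2.COLOR_BGR2HSV);m=((h[...,0]>12)&(h[...,0]<32)&(h[...,1]>110)&(h[...,2]>60)).astype(np.uint8)
    k,l,st,ce=cv2.connectedComponentsWithStats(m)
    for i in range(1,k):
        if st[i,4]>25 and np.hypot(*(ce[i]-e(.1)))<50: print(st[i],ce[i])
    d=cv2.absdiff(im,cv2.imread(f"pics/{n}0.png")).max(2)
    for nm,P in dict(timer=(.362,.0715,.03),pepper=(.411,.246,.1),chilli=(.484,.352,.1)).items():
        u,v=map(int,proj(n,np.array(P)));print(nm,(d[v-8:v+9,u-8:u+9]>40).sum())
# caddy rim edge compare to picture after hanging (scene), front corner zone
a=cv2.imread("pics/k0s.png");b=cv2.imread("pics/e_scene.png");d=cv2.absdiff(a,b).max(2)
for nm,p in dict(cornerFR=(-76,-63,52),botFR=(-76,-63,0),backR=(0,-63,74)).items():
    u,v=map(int,proj("scene",np.array([FX,FY,FZ])+RR@(np.array(p)/1e3-[0,0,.07])));print(nm,(u,v),(d[v-6:v+7,u-6:u+7]>40).sum())
E
```

```text
[ 0.5692 -0.0685  0.438 ] [-31.7963   0.4978 102.2324  35.0622  48.1423  33.2112] [0.8309 0.334  0.1903] 0.799807114810233
scene pred tip [378.7 209.4] mid [375.1 244.7] bottom [371.8 277.4]
[363 210  21  27 351] [372.4872 225.7863]
[362 238  23  42 734] [373.1008 259.2003]
timer 0
pepper 0
chilli 0
top pred tip [375.9 197. ] mid [371.1 210.8] bottom [367.1 222.5]
[361 195  20  13 168] [371.5536 200.5595]
[360 208  20   9  92] [369.337  211.5543]
[390 218  23   7  47] [401.1064 221.383 ]
timer 289
pepper 34
chilli 0
cornerFR (373, 283) 53
botFR (371, 300) 0
backR (403, 266) 0
```

```bash
python3 -c "
from rig import bot
print(bot.hand_in())"
```

```text
the job is handed in; nothing more can be done
None
```

I hung the caddy level in the top groove and stood the mustard bottle upright in it, then handed the job in at about 27 s; the hand-in gave no verdict. My last checks were measurements only, since I had used all 10 picture views. The scene view showed the timer, pepper and chilli unmoved, and the changes the top view showed at the timer and pepper are probably the arm or its shadow.

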